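# Dock the meter's square check block and test it with pins

### The job

Run the test on the measuring meter's square check block: push it against the fixture's round corner post so that it swings a quarter turn about the post and its row of openings comes to face the robot's side, then slide it fully home against both rails. Push every test pin fully into an opening of the block, one pin to an opening, then press the sprung plunger on the fixture's test box right down and let it come up again. Last, pull all the pins out and lay them back on the grey mat, with the block still home against the rails, never lifted or tipped, and the jars and the clear bottle left where they are.

Things in the scene. Friction and masses are not known exactly. Their poses are not given: they have to be found in the camera images.
- fixture: Fixed fixture. Origin: foot of its round steel corner post (20 mm diameter, 40 mm high), on the worktop; x away from the robot (yaw within 0.12 rad), y to the left, z up. A side rail runs on from the post along +x to a back rail across its end; left of the side rail stands the white test box, x 10 to 90, y 2 to 72 mm, 34 mm high.
- side_rail (a point): Middle of the side rail's working face, which looks to the fixture's -y and lies at y = -10 mm, in line with the post's side, x 7 to 97 mm; rail 30 mm high.
- back_rail (a point): Middle of the back rail's working face, which looks to the fixture's -x and lies at x = 85 mm, y +2 to -106 mm; rail 30 mm high.
- home (a point): On the worktop at x = 29, y = -66 mm in the fixture's frame: where the block's origin lies once the block is turned (axes parallel to the fixture's) and home against both rails.
- block: Loose grey check block, 112 x 112 x 44 mm high, 0.6 kg, too wide to grasp, slippery. Origin: centre of its underside. Three openings in its -x side. Starts nearer the robot than the post, openings to the left (-x axis along fixture +y, within 0.15 rad), +y side overlapping the post. Pushed away from the robot near the right end of its near (-y) side it swings counter-clockwise round the post.
- opening_1 (a point): Centre of the mouth of an opening, in the plane of the block's -x side, at block x = -56, y = +38, z = 22 mm. The opening is 14 x 14 mm and runs 50 mm straight in along the block's +x.
- opening_2 (a point): The same, middle opening, at block x = -56, y = 0, z = 22 mm.
- opening_3 (a point): The same, third opening, at block x = -56, y = -38, z = 22 mm.
- mat: Grey silicone mat fixed on the worktop right of the power strip (47 mm high, its plugs 85 mm), 170 mm along x, 200 mm along y, 3 mm thick; the pins lie on it side by side, 60 mm apart. Origin: centre of its underside; x away from the robot (yaw within 0.1 rad), y to the left.
- pin_1: Test pin, 0.06 kg (2 or 3 are there, the rest absent): black square grip 70 mm long (x -35 to +35), 14 x 14 mm, then a round-nosed steel shank, 10 mm diameter, 45 mm long. Origin: centre of the grip on the axis, 7 mm above the mat it lies on; x runs to the tip. Starts with the tip roughly away from the robot. Fully in, the grip's end meets the block's side.
- pin_2: Test pin, 0.06 kg (2 or 3 are there, the rest absent): black square grip 70 mm long (x -35 to +35), 14 x 14 mm, then a round-nosed steel shank, 10 mm diameter, 45 mm long. Origin: centre of the grip on the axis, 7 mm above the mat it lies on; x runs to the tip. Starts with the tip roughly away from the robot. Fully in, the grip's end meets the block's side.
- pin_3: Test pin, 0.06 kg (2 or 3 are there, the rest absent): black square grip 70 mm long (x -35 to +35), 14 x 14 mm, then a round-nosed steel shank, 10 mm diameter, 45 mm long. Origin: centre of the grip on the axis, 7 mm above the mat it lies on; x runs to the tip. Starts with the tip roughly away from the robot. Fully in, the grip's end meets the block's side.
- pin_1_tip (a point): Tip of that pin's shank, on its axis, at x = +80 mm from the pin's origin. The shank is a loose fit in an opening: a pin let go sags a few degrees and stays.
- pin_2_tip (a point): Tip of that pin's shank, on its axis, at x = +80 mm from the pin's origin. The shank is a loose fit in an opening: a pin let go sags a few degrees and stays.
- pin_3_tip (a point): Tip of that pin's shank, on its axis, at x = +80 mm from the pin's origin. The shank is a loose fit in an opening: a pin let go sags a few degrees and stays.
- plunger (a joint): Travel of the sprung round black plunger (32 mm diameter) on the test box, m: 0 up, 0.012 pressed right down; it goes straight down and returns by itself; about 6 N holds it right down.
- plunger_top (a point): Centre of the plunger's top face; moves with it.
- gel_jar: Bystander: dark-capped jar, 39 mm diameter, 81 mm high, behind the pins. Origin: centre of its underside.
- clear_bottle: Bystander: clear bottle with a white cap, 45 mm diameter, 136 mm high, left of the fixture. Origin: centre of its underside.
- small_jar: Bystander: small jar, 31 mm diameter, 32 mm high, at the left. Origin: centre of its underside.
There are look-alikes about, which are no part of the job. Leave any green look-alike of the pin_1 alone.

How it is judged:
On the way, in this order (a step that is already met when the one before it is completed fails the run):
1. the block swings against the round corner post (it is about half turned, its +y side at the post) (angle between the x axis of block and the x axis of fixture, either way round between 0.45 and 1.15 rad and y of fixture in the frame of block between 0.05 and 0.076 m and x of fixture in the frame of block between -0.064 and 0.064 m).
2. the block is turned a quarter turn, openings to the robot's side, and home against both rails (x of block in the frame of fixture between 0.021 and 0.036 m and y of block in the frame of fixture between -0.075 and -0.059 m and angle between the x axis of block and the x axis of fixture, either way round below 0.12 rad and x of opening_2 in the frame of fixture below 0 m and angle between block's own z axis and vertical below 0.06 rad), for 0.2 s.
3. every pin present is fully in an opening of the docked block (all of step 2 and x of pin_1_tip in the frame of block between -0.019 and 0 m and y of pin_1_tip in the frame of block between -0.05 and 0.05 m and z of pin_1_tip in the frame of block between 0.01 and 0.034 m and x of pin_2_tip in the frame of block between -0.019 and 0 m and y of pin_2_tip in the frame of block between -0.05 and 0.05 m and z of pin_2_tip in the frame of block between 0.01 and 0.034 m and x of pin_3_tip in the frame of block between -0.019 and 0 m and y of pin_3_tip in the frame of block between -0.05 and 0.05 m and z of pin_3_tip in the frame of block between 0.01 and 0.034 m), for 0.2 s.
4. the plunger is pressed right down (all of step 3 and value of joint plunger above 0.0105 m), for 0.05 s.
At the end, for the whole second after the job is handed in: Block home in the fixture (origin within 7 mm of the home point, axes within 0.12 rad, openings to the fixture's -x side, flat); every pin present lying at rest on the mat, its grip's centre within the mat's 170 x 200 mm outline; plunger up again (under 1.5 mm) (all of step 2 and value of joint plunger below 0.0015 m and linear speed of block below 0.01 m/s and x of pin_1 in the frame of mat between -0.085 and 0.085 m and y of pin_1 in the frame of mat between -0.1 and 0.1 m and z of pin_1 in the frame of mat between 0 and 0.016 m and linear speed of each of pin_1, pin_2, pin_3 below 0.02 m/s and x of pin_2 in the frame of mat between -0.085 and 0.085 m and y of pin_2 in the frame of mat between -0.1 and 0.1 m and z of pin_2 in the frame of mat between 0 and 0.016 m and x of pin_3 in the frame of mat between -0.085 and 0.085 m and y of pin_3 in the frame of mat between -0.1 and 0.1 m and z of pin_3 in the frame of mat between 0 and 0.016 m); the robot touches nothing.
It fails at once if the block is lifted or tipped (angle between block's own z axis and vertical above 0.25 rad or height (world z) of block above 0.02 m).
It fails at once if the gel jar is moved more than 30 mm or tipped over (distance of gel_jar from where it was at the start of the episode above 0.03 m or angle between gel_jar's own z axis and vertical above 0.5 rad).
It fails at once if the clear bottle is moved more than 30 mm or tipped over (distance of clear_bottle from where it was at the start of the episode above 0.03 m or angle between clear_bottle's own z axis and vertical above 0.5 rad).
It fails at once if the small jar is moved more than 30 mm or tipped over (distance of small_jar from where it was at the start of the episode above 0.03 m or angle between small_jar's own z axis and vertical above 0.5 rad).
Of pin_1, pin_2, pin_3 only 2 to 3 are there at a start; the rules pass over those that are not, and their reading is None.
At some moment in a run one of pin_1, pin_2, pin_3 may be knocked a few centimetres aside while the robot is not near it.
Once in a run the grip may slacken for a moment while it holds something.
It also fails if it takes over 210 s, if anything falls off the work surface, if the arm or the gripper's body presses on something with over 40 N, if the wrist force passes 120 N, or if a joint passes its speed limit or range.

### The arm

A 6-joint arm with a two-finger parallel gripper is mounted at the origin on a cart in front of the work surface, level with it; the furniture and walls round the work are solid. World frame = base frame: x ahead of the robot, y to its left, z up, the work surface at z = 0. Lengths are in m, angles in rad, forces in N, time in s.
With the tool pointing down it reaches from about 0.375 to 0.9 m from the base axis. Payload 3.1 kg.
Tool frame: the origin (TCP) lies between the finger pads; the fingertips stand 22 mm ahead of it and the grasp point (between the pads) lies 3 mm ahead of it; z points along the fingers, y is the line along which they close (so a half turn about z gives the same grasp; the last joint's range is limited). The gripper opens to 87 mm and grips with 3 to 60 N. Pads are 19 mm wide; open, the fingers measure 117 mm over their backs; the gripper's body (75 mm by 190 mm) begins 51 mm behind the grasp point.
Start: joints at [-1.403, 0.527, 1.433, -0, 1.181, -0.178], TCP at [0.212, -0.588, 0.245] pointing down, gripper open.
Joint ranges: [-3.08, 3.08], [-0.75, 2.2], [0.22, 2.44], [-1.43, 4.57], [0, 2.65], [-2.85, 2.85]. Speed limits (rad/s): [2.79, 2.79, 3.14, 3.14, 3.14, 3.14].

### API

Orientations are given as a unit quaternion [x, y, z, w].
In Python, from rig import robot gives the robot as it stands.
- The arm moves only by the tool move_arm, never from a script. Its argument "series" is text: rows parted by semicolons, each of 6 numbers parted by spaces: the shift along the tool's x, y, z in mm, then the turn, a rotation vector about the tool's x, y, z in degrees. In form: dx dy dz ax ay az; .... A call has 1 to 8 rows; each row is the pose to reach, as a shift and turn from the pose commanded when the call began, along the tool's axes at that moment; what a row does not reach only later rows make up. A row lasts 1/12 s, in which the tool goes at most 41.7 mm and 7.16 degrees, less where a joint would pass 70% of its speed; a pose out of reach is approached as far as the arm can. A call with a gripper value outside its range is refused whole. "jaw" is the opening, from 0 (shut) to 1 (fully open), set as the call begins (left out, the last holds). The fingers move at their own pace and stop on an object; "newtons" is the grip in N (left out, the last holds). Time passes only in rows, so rows that repeat a pose let the fingers close. It gives the time, the measured TCP pose, the force, the opening and the grip force at its end, in the units of the state.
- robot.get_obs(): the state, without advancing time (a new reading comes with each control period).
- robot.camera(name): name is "scene" or "top" or "wrist"; returns a dict with "img" (400x640x3 uint8, red, green, blue), "mtx" (3x3 intrinsics, pixels), "world_to_cam" (4x4, takes a point from world to camera coordinates). Camera axes: x right, y down, z forward; pixel columns grow to the right and rows downward; lengths in m; the calibration is good to about 2 mm. A picture is of the moment at which its call begins. There is no depth.
- robot.hand_in(): hands the job in; it is judged then, once.
Trained networks look in a picture, given as the dict that the camera call returned (one of the last four; its "shot" number tells which), for a name from the list of things; names that differ only in an ending like _2 or _b are one class to them, and where a whole thing is asked for, a point or a joint stands for the part that bears it (a point fixed in the world has none). Each returns a list of dicts, best first, with "p" (0 to 1); they miss things now and then, are a little off and sometimes report something else, mostly with a low value. They report only what shows in the picture. A call takes as long as a camera call. They do not tell look-alikes from the thing itself.
- robot.search_frame(picture, thing): "xyz" ([x, y, z] in m, in world coordinates, good to about 4 mm: the middle of the surface that is visible of it).
- robot.tip_of(picture, thing): "xyz" ([x, y, z] in m, in world coordinates, good to about 4 mm: a listed point, or the origin of a listed thing).
The state is a dict: "time": time; "q": joint angles; "joint_velocities": joint speeds; "joint_torque": joint torques, N m; "position": TCP position; "tool_rot": TCP orientation; "ft_force": force on the tool from outside, world axes, zero at the start; "moment": the same for the moment, N m; "grip_width": finger opening in m; "grip_force": force on a finger pad.
Only numpy, scipy, OpenCV 4.12 (cv2) and the standard library are available. Lean on these libraries where they do the work, as an engineer would, in place of code of your own. Each camera call takes 0.05 s, during which the arm holds its last target. There are 200 camera calls.

## Working session

There is one attempt and no reset: what is moved stays moved. The work goes in short steps, Python scripts to look and compute and a tool call to move; the robot and the scene stay as the last step left them, time stands still between calls to the robot, and variables do not carry over. Pictures are saved under pics/ and viewed, at most 14 in all, crops included, and the job is handed in when it is done.

Besides the shell and the picture viewer there is one more tool, called after "Request:" as a command line: name --argument value ..., lists and objects as JSON in quotes. move_arm: Moves the arm, as the interface text tells. Its arguments: {"type":"object","properties":{"series":{"type":"string"},"jaw":{"type":"number"},"newtons":{"type":"number"}},"required":["series"]}

```bash
mkdir -p pics; ls; cat > h.py <<'E'
import numpy as np, cv2
from rig import robot
from scipy.spatial.transform import Rotation as R
np.set_printoptions(precision=4,suppress=True)
def save(c,n,crop=None,s=1):
    im=c['img'][:,:,::-1]
    if crop: im=im[crop[1]:crop[3],crop[0]:crop[2]]
    cv2.imwrite('pics/'+n,cv2.resize(im,None,fx=s,fy=s,interpolation=cv2.INTER_CUBIC))
def proj(c,P):
    P=np.atleast_2d(P); q=(c['world_to_cam']@np.c_[P,np.ones(len(P))].T)[:3]
    u=c['mtx']@q; return (u[:2]/u[2]).T
def unproj(c,uv,z):
    W=np.linalg.inv(c['world_to_cam']); o=W[:3,3]
    d=W[:3,:3]@np.linalg.inv(c['mtx'])@np.array([uv[0],uv[1],1.]); return o+d*(z-o[2])/d[2]
def tool(): 
    o=robot.get_obs(); return np.array(o['position']),R.from_quat(o['tool_rot'])
def delta(p,q=None):
    t,r=tool(); d=r.inv().apply(np.array(p)-t)*1000
    a=np.zeros(3) if q is None else np.degrees((r.inv()*q).as_rotvec())
    return np.round(d,1),np.round(a,2)
E
python3 - <<'E'
from h import *
o=robot.get_obs(); print(o)
for n in ['top','scene']:
    c=robot.camera(n); save(c,n+'0.png'); print(n,np.linalg.inv(c['world_to_cam']))
    for t in ['fixture','block','pin_1','pin_1_tip','opening_1','plunger_top','mat','gel_jar','clear_bottle','small_jar','home']:
        for d in robot.tip_of(c,t): print(t,np.array(d['xyz']),round(d['p'],2),proj(c,d['xyz'])[0])
E
```

```text
pics
{'time': 0.0, 'q': array([-1.4025,  0.5284,  1.4339, -0.    ,  1.1814, -0.1785]), 'joint_velocities': array([-0.0015, -0.0011, -0.0007, -0.0008, -0.0009,  0.0007]), 'joint_torque': array([ -0.0018, -44.0044, -17.6592,   0.0631,   0.0583,  -0.0002]), 'position': array([ 0.2124, -0.5871,  0.2436]), 'tool_rot': array([ 0.985 ,  0.1725, -0.    , -0.001 ]), 'ft_force': array([0.4053, 0.0544, 0.6537]), 'moment': array([ 0.0446, -0.0329,  0.0314]), 'grip_force': 0.0, 'grip_width': 0.08694096222789871}
top [[ 0.0011 -0.9965  0.084   0.4424]
 [-1.     -0.0015 -0.0045  0.001 ]
 [ 0.0046 -0.084  -0.9965  1.346 ]
 [ 0.      0.      0.      1.    ]]
fixture [ 0.6252  0.1371 -0.0009] 0.77 [265.5753 172.8417]
block [ 0.5372  0.1072 -0.0028] 0.82 [276.3381 205.1035]
pin_1 [ 0.4039 -0.1214  0.01  ] 0.71 [361.2132 254.7   ]
pin_1 [ 0.4422 -0.2993  0.0096] 0.49 [427.4964 240.3779]
pin_1_tip [ 0.3553 -0.054   0.006 ] 0.78 [335.9466 272.9493]
pin_1_tip [ 0.5276 -0.2292  0.0101] 0.46 [400.9665 208.5054]
opening_1 [0.5054 0.1646 0.0213] 0.93 [253.9608 216.3555]
opening_1 [0.54   0.1644 0.0209] 0.9 [25
[... 681 characters left out ...]
0239]
block [ 0.5369  0.1067 -0.0018] 0.8 [281.1501 211.7575]
pin_1 [ 0.4465 -0.2345  0.01  ] 0.73 [366.2837 277.7399]
pin_1 [ 0.4437 -0.2983  0.0045] 0.55 [386.6764 289.9505]
pin_1 [ 0.4019 -0.1213  0.0106] 0.52 [322.3975 270.9969]
pin_1_tip [ 0.5275 -0.2278  0.0096] 0.57 [377.2761 256.9827]
pin_1_tip [ 0.359  -0.0507  0.006 ] 0.46 [292.4798 271.6596]
mat [ 0.4859 -0.3017 -0.0028] 0.62 [394.1437 281.1739]
mat [ 0.4469 -0.2353  0.0075] 0.45 [366.528  278.3061]
clear_bottle [0.5445 0.3457 0.002 ] 0.65 [221.4353 180.9644]
small_jar [ 0.6546 -0.26    0.002 ] 0.48 [405.795  234.5053]
small_jar [ 0.4022  0.3124 -0.0013] 0.43 [201.0429 212.6048]
home [0.6477 0.0678 0.0007] 0.75 [310.6533 194.5611]
```

```bash
python3 - <<'E'
import cv2
for n,b in [('top',(160,110,480,310)),('scene',(160,110,480,310))]:
    im=cv2.imread(f'pics/{n}0.png')[b[1]:b[3],b[0]:b[2]]
    cv2.imwrite(f'pics/{n}0c.png',cv2.resize(im,None,fx=2.5,fy=2.5,interpolation=cv2.INTER_CUBIC))
E
```

```text
(no output)
```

View pics/top0c.png

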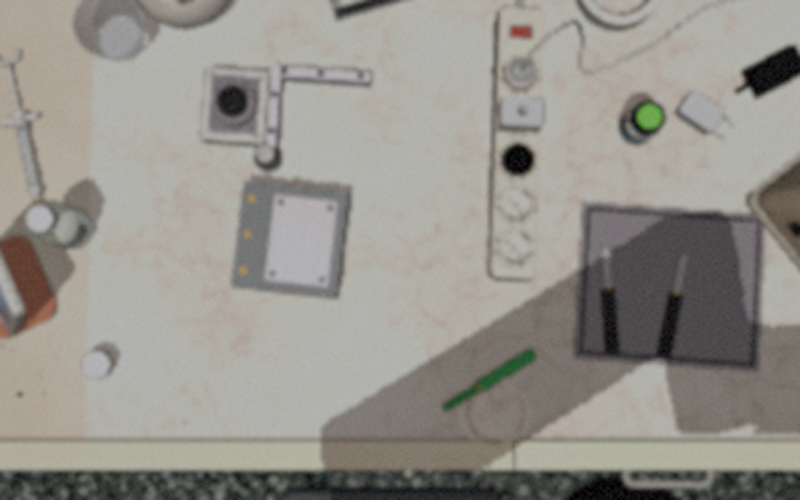

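View pics/scene0c.png

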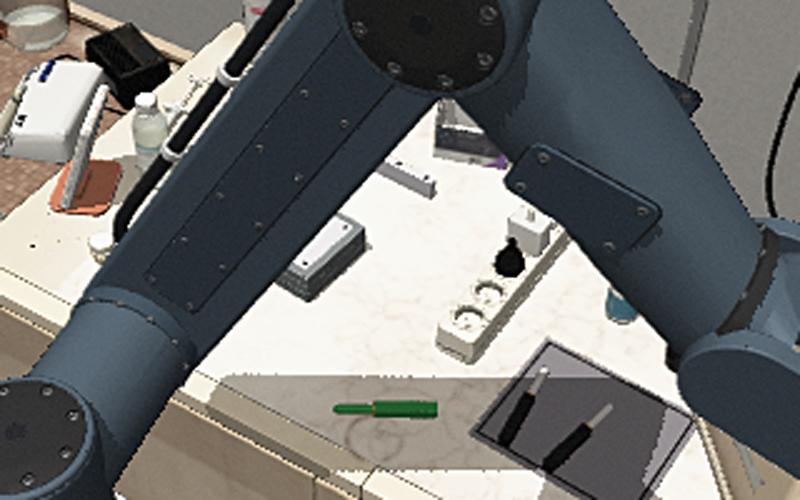

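The crops show two black pins on the grey mat, at about (403,230) and (429,234) in full top-view pixels. The green look-alike at about (356,262) is off the mat, so I'll leave it. The block is at (277,205) and the post at (267,172). The mat is empty elsewhere, so two pins are present.

I'll move up over the block for a closer wrist view.

```bash
python3 - <<'E'
from h import *
q=R.from_quat([1,0,0,0])
for p in [(0.42,-0.25,0.30),(0.45,0.06,0.33)]: print(delta(p,q))
c=robot.camera('wrist'); t,r=tool(); W=np.linalg.inv(c['world_to_cam']); print(c['mtx'][0],r.inv().apply(W[:3,3]-t), r.inv().as_matrix()@W[:3,:3])
E
```

```text
(array([ 310. , -247.1,  -55.4]), array([ 0.  , -0.  , 19.87]))
(array([ 443.6, -528.5,  -85.4]), array([ 0.  , -0.  , 19.87]))
[339.2996   0.     323.8568] [ 0.0653 -0.     -0.14  ] [[ 0.0025 -0.9694 -0.2455]
 [ 1.      0.0023  0.0012]
 [-0.0006 -0.2455  0.9694]]
```

Request:
move_arm --series "39 -31 -7 0 0 2.5; 78 -62 -14 0 0 5; 117 -93 -21 0 0 7.5; 156 -124 -28 0 0 10; 195 -155 -35 0 0 12.5; 234 -186 -42 0 0 15; 273 -217 -49 0 0 17.5; 310 -247 -55 0 0 19.87" --jaw 0 --newtons 20

```text
time: 1.92
position: [0.3862, -0.3049, 0.2912]
tool_rot: [1.0, -0.001, 0.0, 0.0]
ft_force: [0.2, -0.4, -0.1]
grip_width: 0.0415
grip_force: 0.0
```

```bash
python3 - <<'E'
from h import *
q=R.from_quat([1,0,0,0]); print(robot.get_obs()['time'],tool()[0])
for p in [(0.43,0.06,0.33)]: print(delta(p,q))
E
```

```text
1.9167 [ 0.3862 -0.3049  0.2912]
(array([  42.8, -365. ,  -38.9]), array([ 0.03, -0.03, -0.15]))
```

Request:
move_arm --series "10 -41 -10 0 0 0; 20 -82 -20 0 0 0; 30 -123 -30 0 0 0; 40 -164 -38 0 0 0; 43 -205 -38 0 0 0; 43 -246 -38 0 0 0; 43 -287 -38 0 0 0; 43 -328 -38 0 0 0"

```text
time: 2.58
position: [0.4282, 0.0197, 0.3291]
tool_rot: [1.0, -0.0, 0.001, 0.0]
ft_force: [1.0, -0.5, -0.7]
grip_width: 0.0011
grip_force: 0.0
```

Request:
move_arm --series "0 -20 0 0 0 0; 0 -37 0 0 0 0; 0 -37 0 0 0 0; 0 -37 0 0 0 0"

```text
time: 2.92
position: [0.4284, 0.0552, 0.3288]
tool_rot: [1.0, 0.001, 0.0, 0.0]
ft_force: [0.6, -0.0, 0.0]
grip_width: 0.0005
grip_force: 0.0
```

```bash
python3 - <<'E'
from h import *
print(robot.get_obs()['time'],tool()[0])
c=robot.camera('wrist'); save(c,'w1.png'); np.savez('w1.npz',**{k:c[k] for k in('mtx','world_to_cam')})
for t in ['fixture','block','opening_1','plunger_top','side_rail','back_rail','home']:
    for d in robot.tip_of(c,t): print(t,np.array(d['xyz']),round(d['p'],2),proj(c,d['xyz'])[0])
c=robot.camera('top')
for t in ['fixture','block','opening_1','plunger_top','side_rail','back_rail','home']:
    for d in robot.tip_of(c,t): print(t,np.array(d['xyz']),round(d['p'],2),proj(c,d['xyz'])[0])
E
```

```text
2.9167 [0.4284 0.0552 0.3288]
fixture [ 0.6248  0.1346 -0.0011] 0.7 [260.2125   0.8525]
block [0.5298 0.107  0.003 ] 0.65 [283.7842  80.8113]
opening_1 [0.5034 0.1671 0.0183] 0.87 [235.9428 101.2826]
opening_1 [0.5365 0.1661 0.0231] 0.78 [234.2258  73.552 ]
opening_1 [0.5794 0.1588 0.0141] 0.7 [239.9181  37.6578]
back_rail [ 0.6262  0.1315 -0.0023] 0.49 [262.821   -0.0776]
fixture [0.6247 0.1357 0.    ] 0.61 [266.0546 172.9801]
block [ 0.4473 -0.2345  0.0092] 0.67 [403.2728 238.4407]
block [ 0.536   0.1088 -0.0035] 0.63 [275.7656 205.5614]
opening_1 [0.5417 0.1661 0.0213] 0.92 [253.5599 202.7548]
opening_1 [0.5759 0.1586 0.0219] 0.9 [256.4928 189.9806]
opening_1 [0.5064 0.1657 0.0201] 0.8 [253.6076 216.0012]
opening_1 [ 0.4868 -0.3014 -0.0022] 0.63 [427.0064 223.8596]
opening_1 [ 0.5265 -0.3141  0.0102] 0.59 [432.4936 208.9554]
plunger_top [0.6785 0.1685 0.0587] 0.56 [251.4964 149.5347]
side_rail [0.6781 0.1239 0.022 ] 0.8 [269.8306 152.1899]
side_rail [ 0.4028  0.315  -0.0023] 0.73 [198.6518 254.8172]
back_rail [0.708  0.0777 0.0186] 0.72 [287.1519 141.5041]
home [0.5393 0.1663 0.0201] 0.23 [253.5298 203.6848]
```

View pics/w1.png

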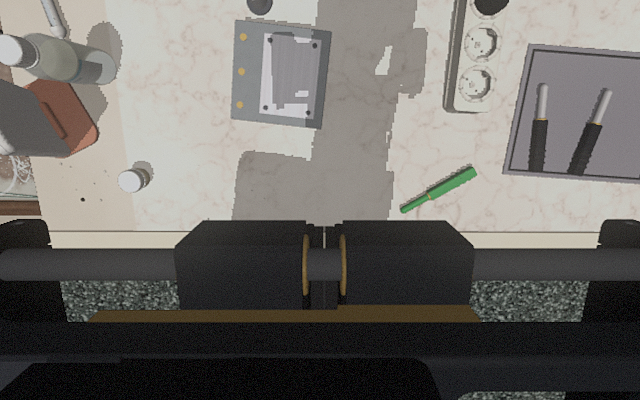

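```bash
python3 - <<'E'
from h import *
c=np.load('w1.npz')
B=np.array([unproj(c,p,0.044) for p in [(237,18),(331,32),(322,129),(232,121)]]); print(B, B.mean(0))
for a,b in [(0,1),(3,2),(3,0),(2,1)]: d=B[b]-B[a]; print(np.linalg.norm(d),np.degrees(np.arctan2(d[1],d[0])))
for t,g in [((543,85),(537,172)),((606,92),(578,172))]:
    a=unproj(c,t,0.010);b=unproj(c,g,0.010);d=a-b;print(a,b,np.linalg.norm(d),np.degrees(np.arctan2(d[1],d[0])))
# fixture
c=cv2.imread('pics/top0.png')
im=c[120:190,225:320]; cv2.imwrite('pics/fx.png',cv2.resize(im,None,fx=8,fy=8,interpolation=cv2.INTER_CUBIC))
F=np.array([[0,0],[52,-10],[85,-52]])/1000; W=np.array([[.625,.136],[.678,.124],[.708,.0777]])
A=F-F.mean(0);Bm=W-W.mean(0); th=np.arctan2((A[:,0]*Bm[:,1]-A[:,1]*Bm[:,0]).sum(),(A*Bm).sum()); print('yaw',th)
E
```

```text
[[0.5945 0.1542 0.044 ]
 [0.5803 0.0468 0.044 ]
 [0.4705 0.0567 0.044 ]
 [0.4796 0.1669 0.044 ]] [0.5312 0.1061 0.044 ]
0.10828908799878159 -97.4906217578468
0.11051414959888324 -94.70791528212725
0.1155948118601699 -6.323324663502823
0.11029534043181491 -5.17852463220801
[ 0.5258 -0.228   0.01  ] [ 0.4121 -0.2383  0.01  ] 0.11420395382618312 5.199424807516604
[ 0.5176 -0.3111  0.01  ] [ 0.4124 -0.2946  0.01  ] 0.10652199167589084 -8.906410933307729
yaw -0.06290910470526925
```

View pics/fx.png

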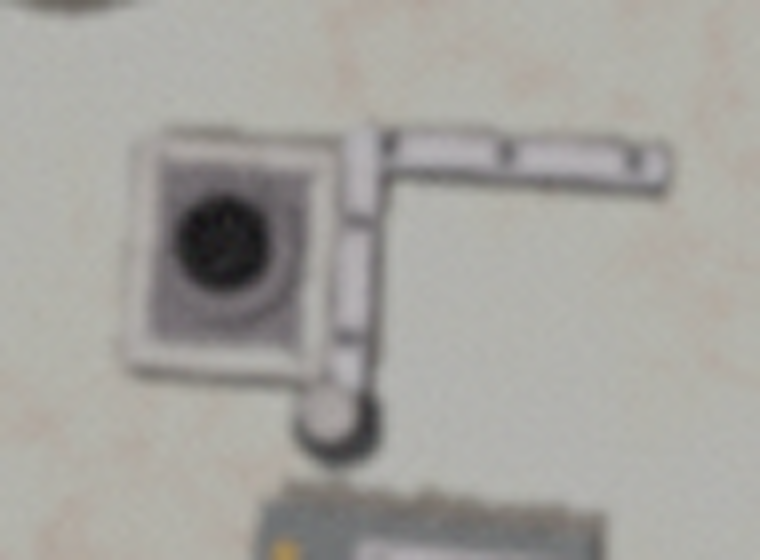

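Top view, enlarged: the post's top is at about (266,172) full pixels and the back rail runs along row ~141. The fixture's yaw is about -0.06 rad and the block is turned about -96°.

Next I lower the closed fingers in front of the block's near side.

```bash
python3 - <<'E'
from h import *
c=robot.camera('top'); f=lambda u,v:(u/8+225,v/8+120)
print('post',unproj(c,f(327,418),.04))
a=unproj(c,f(395,168),.03);b=unproj(c,f(660,183),.03);d=b-a;print('back',a,b,np.arctan2(d[1],d[0])+np.pi/2)
a=unproj(c,f(362,380),.03);b=unproj(c,f(380,180),.03);d=b-a;print('side',a,b,np.arctan2(d[1],d[0]))
print('plunger',unproj(c,f(222,243),.058), [unproj(c,f(*p),.034) for p in [(135,145),(125,370)]])
E
```

```text
post [0.6212 0.1322 0.04  ]
back [0.707  0.1113 0.03  ] [0.7021 0.0225 0.03  ] -0.05525414699188902
side [0.6354 0.1217 0.03  ] [0.7029 0.1163 0.03  ] -0.07987290188593524
plunger [0.6764 0.1653 0.058 ] [array([0.7138, 0.1978, 0.034 ]), array([0.638, 0.2  , 0.034])]
```

Request:
move_arm --series "2 -6 37 0 0 0; 4 -12 74 0 0 0; 6 -18 111 0 0 0; 8 -24 148 0 0 0; 10 -30 185 0 0 0; 12 -36 222 0 0 0; 14 -42 256 0 0 0; 17 -50 289 0 0 0"

```text
time: 4.43
position: [0.4456, 0.1049, 0.0378]
tool_rot: [1.0, -0.0, -0.0, 0.0]
ft_force: [0.4, 0.7, 0.2]
grip_width: 0.0004
grip_force: 0.0
```

Request:
move_arm --series "0 0 0 0 0 0; 10 0 0 0 0 0; 20 0 0 0 0 0; 30 0 0 0 0 0; 38 0 0 0 0 0; 44 0 0 0 0 0; 44 0 0 0 0 0"

```text
time: 5.02
position: [0.4912, 0.1044, 0.0415]
tool_rot: [1.0, -0.0, 0.002, 0.0]
ft_force: [-1.2, 0.6, 0.7]
grip_width: 0.0001
grip_force: 0.7
```

```bash
cat > blk.py <<'E'
from h import *
import sys
o=robot.get_obs(); print(o['time'],tool()[0],np.array(o['ft_force']))
c=robot.camera('wrist'); c2=robot.camera('top')
for n,cc in(('w',c),('t',c2)):
    for t in ['block','opening_1']:
        for d in robot.tip_of(cc,t):
            if d['p']>.3: print(n,t,np.array(d['xyz']),round(d['p'],2))
if len(sys.argv)>1: save(c2,sys.argv[1]+'.png',(220,120,340,260),4)
E
python3 blk.py b1
```

```text
5.0167 [0.4912 0.1044 0.0415] [-1.2301  0.5856  0.6707]
w block [0.5604 0.1072 0.0019] 0.81
w opening_1 [0.5586 0.1676 0.0256] 0.97
w opening_1 [0.5235 0.1669 0.0234] 0.76
w opening_1 [0.6015 0.1666 0.0158] 0.68
t block [ 0.5604  0.1138 -0.    ] 0.58
t opening_1 [0.5626 0.1684 0.0228] 0.94
t opening_1 [0.5947 0.1662 0.0219] 0.93
t opening_1 [0.5248 0.1628 0.0217] 0.9
```

View pics/b1.png

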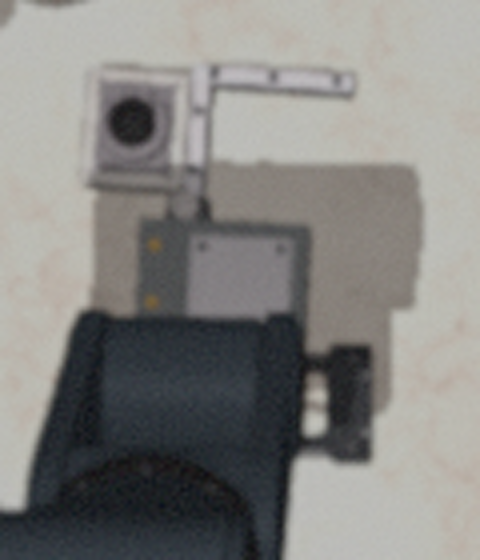

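Top view: the block now sits just against the post, with its far edge at crop row ~222 and the post at (185,205). Next I shift the fingers toward the right end and push the swing.

Request:
move_arm --series "-12 0 0 0 0 0; -15 15 0 0 0 0; -15 34 0 0 0 0; -3 34 0 0 0 0; 7 36 0 0 0 0; 17 40 0 0 0 0; 27 45 0 0 0 0; 37 51 0 0 0 0"

```text
time: 5.98
position: [0.5111, 0.0535, 0.0378]
tool_rot: [1.0, 0.003, -0.018, 0.0]
ft_force: [-28.3, -14.2, 13.6]
grip_width: 0.0005
grip_force: 16.1
```

```bash
python3 blk.py
```

```text
5.9833 [0.5111 0.0535 0.0378] [-28.3066 -14.1595  13.6057]
w block [0.5674 0.1033 0.0017] 0.74
w opening_1 [0.5874 0.1721 0.0164] 0.97
w opening_1 [0.513  0.1472 0.0193] 0.85
w opening_1 [0.5484 0.1628 0.0233] 0.66
t block [ 0.5665  0.1051 -0.0047] 0.58
t opening_1 [0.5809 0.1703 0.0224] 0.93
t opening_1 [0.5509 0.1622 0.0247] 0.73
```

Request:
move_arm --series "0 0 0 0 0 0; 0 0 0 0 0 0; 0 0 0 0 0 0"

```text
time: 6.53
position: [0.5124, 0.052, 0.0379]
tool_rot: [1.0, 0.003, -0.016, 0.001]
ft_force: [-21.4, -17.3, 7.6]
grip_width: 0.0005
grip_force: 13.0
```

```bash
python3 blk.py b2
```

```text
6.5333 [0.5124 0.052  0.0379] [-21.3703 -17.3324   7.6458]
w block [0.5676 0.104  0.0013] 0.56
w opening_1 [0.512  0.1457 0.0194] 0.92
w opening_1 [0.5863 0.1714 0.0156] 0.71
w opening_1 [0.5476 0.1562 0.0239] 0.69
t block [0.5511 0.1612 0.0218] 0.58
t opening_1 [0.5496 0.1583 0.0251] 0.74
```

View pics/b2.png

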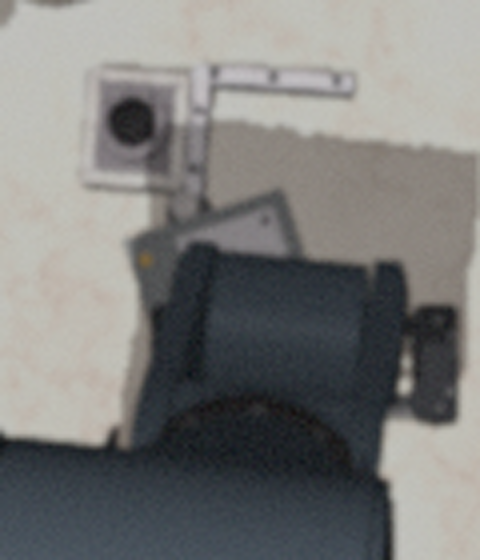

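The block has swung about 20° with the post at its corner, but the pressure line runs through the post. I'll follow the arc about the post instead.

Request:
move_arm --series "-10 5 0 0 0 0; -6 9 0 0 0 -3.5; -2 13 0 0 0 -7; 4 19 0 0 0 -10.5; 10 25 0 0 0 -14; 17 30 0 0 0 -17.5; 24 35 0 0 0 -21; 24 35 0 0 0 -21"

```text
time: 7.5
position: [0.5512, 0.0169, 0.0392]
tool_rot: [0.983, 0.184, -0.001, 0.001]
ft_force: [-2.6, -5.0, -0.7]
grip_width: 0.0002
grip_force: 2.8
```

```bash
python3 blk.py
```

```text
7.5 [0.5512 0.0169 0.0392] [-2.6462 -5.044  -0.7401]
w block [0.5801 0.0882 0.0012] 0.98
w opening_1 [0.5373 0.1329 0.0214] 0.96
w opening_1 [0.513  0.1057 0.021 ] 0.87
w opening_1 [0.5694 0.1562 0.0163] 0.78
t block [0.7113 0.0785 0.0172] 0.72
t block [ 0.5782  0.0897 -0.0027] 0.65
t opening_1 [0.5407 0.1356 0.0214] 0.74
t opening_1 [0.5628 0.1564 0.0248] 0.7
```

Request:
move_arm --series "7 7 0 0 0 -3.5; 13 13 0 0 0 -7; 19 19 0 0 0 -10.5; 25.5 24.5 0 0 0 -14; 32 29 0 0 0 -17.5; 39 34 0 0 0 -21; 46 38 0 0 0 -24.5; 53 42 0 0 0 -28"

```text
time: 8.47
position: [0.6158, -0.0028, 0.0393]
tool_rot: [0.909, 0.417, -0.0, 0.001]
ft_force: [-1.4, -2.8, -1.3]
grip_width: 0.0006
grip_force: 1.5
```

```bash
python3 blk.py
```

```text
8.4667 [ 0.6158 -0.0028  0.0393] [-1.4092 -2.7686 -1.2584]
w block [0.608  0.0711 0.0036] 0.76
w opening_1 [0.5461 0.0934 0.025 ] 0.97
w opening_1 [0.54   0.0539 0.0248] 0.7
w opening_1 [0.5615 0.1295 0.0163] 0.57
t block [ 0.6035  0.0749 -0.0049] 0.9
t opening_1 [0.5574 0.1254 0.0204] 0.82
t opening_1 [ 0.4441 -0.2956  0.0087] 0.61
t opening_1 [0.5516 0.0892 0.0209] 0.57
```

Request:
move_arm --series "5 6 0 0 0 -3.5; 10 12 0 0 0 -7; 17 18 0 0 0 -10; 23 23 0 0 0 -12.5; 26 21 0 0 0 -12.5; 26 21 0 0 0 -12.5"

```text
time: 9.27
position: [0.6467, -0.0014, 0.0398]
tool_rot: [0.858, 0.513, -0.004, 0.003]
ft_force: [-3.8, -19.9, 1.7]
grip_width: 0.0005
grip_force: 10.5
```

```bash
python3 blk.py
```

```text
9.2667 [ 0.6467 -0.0014  0.0398] [ -3.802  -19.9147   1.6572]
w block [0.6183 0.0662 0.0038] 0.9
w opening_1 [0.5635 0.1087 0.0141] 0.9
w opening_1 [0.5607 0.0313 0.0198] 0.83
w opening_1 [0.5589 0.0732 0.0264] 0.81
t block [0.6805 0.1283 0.0195] 0.6
t opening_1 [0.5597 0.1082 0.0236] 0.85
```

Request:
move_arm --series "-22 12 0 0 0 0; -22 12 -35 0 0 0; -22 12 -70 0 0 7; -12 -20 -70 0 0 14; -2 -55 -70 0 0 21; 8 -90 -70 0 0 28; 14 -120 -70 0 0 35; 17 -142 -70 0 0 42"

```text
time: 10.23
position: [0.5273, 0.09, 0.1098]
tool_rot: [0.986, 0.166, -0.002, -0.001]
ft_force: [-0.7, 0.1, -0.4]
grip_width: 0.0005
grip_force: 0.0
```

Request:
move_arm --series "0 0 0 0 0 7; 0 0 0 0 0 14; 0 0 0 0 0 21; 0 0 0 0 0 23; 0 0 0 0 0 23"

```text
time: 10.65
position: [0.5303, 0.0882, 0.1098]
tool_rot: [1.0, -0.031, -0.0, -0.001]
ft_force: [-0.0, 0.2, -1.0]
grip_width: 0.0007
grip_force: 0.0
```

```bash
python3 blk.py b3
```

```text
10.65 [0.5303 0.0882 0.1098] [-0.0347  0.1618 -0.9595]
w block [0.6195 0.0632 0.0046] 0.93
w opening_1 [0.5623 0.1077 0.0172] 0.93
w opening_1 [0.5604 0.0707 0.0247] 0.85
w opening_1 [0.5599 0.032  0.0188] 0.67
t block [ 0.6154  0.0663 -0.005 ] 0.77
t opening_1 [0.5622 0.03   0.0193] 0.86
```

View pics/b3.png

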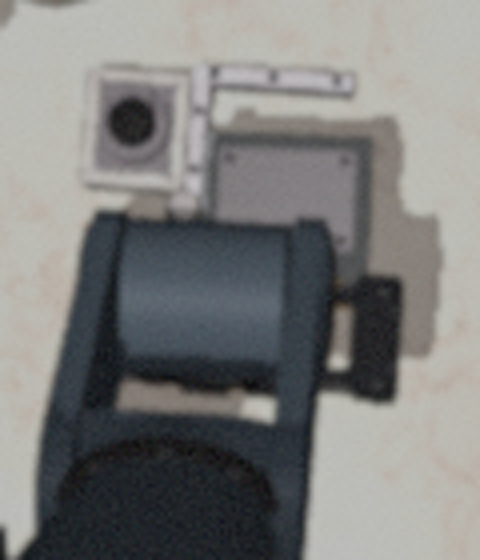

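Request:
move_arm --series "0 0 35 0 0 0; 0 0 70 0 0 0; 8 0 70 0 0 0; 16 0 70 0 0 0; 24 0 70 0 0 0; 32 0 70 0 0 0; 40 0 70 0 0 0; 44 0 70 0 0 0"

```text
time: 11.62
position: [0.5777, 0.0842, 0.0415]
tool_rot: [1.0, -0.031, 0.002, 0.0]
ft_force: [-2.2, 0.1, 1.5]
grip_width: 0.0003
grip_force: 1.4
```

Request:
move_arm --series "4 0 0 0 0 0; 8 0 0 0 0 0; 11 0 0 0 0 0; 14 0 0 0 0 0; 14 0 0 0 0 0"

```text
time: 12.03
position: [0.5835, 0.0836, 0.039]
tool_rot: [1.0, -0.03, -0.007, 0.0]
ft_force: [-10.1, -0.9, 4.1]
grip_width: -0.0001
grip_force: 5.0
```

```bash
python3 blk.py
```

```text
12.0333 [0.5835 0.0836 0.039 ] [-10.0763  -0.8705   4.0541]
w block [0.6497 0.0598 0.0038] 0.82
w opening_1 [0.5928 0.029  0.0184] 0.94
w opening_1 [0.5982 0.106  0.0129] 0.82
w opening_1 [0.5893 0.0661 0.0223] 0.72
t block [ 0.6491  0.0645 -0.0052] 0.75
t opening_1 [0.592  0.0264 0.0214] 0.82
```

Request:
move_arm --series "-20 0 0 0 0 0; -45 0 -30 0 0 0; -80 0 -60 0 0 0; -110 0 -90 0 0 0; -130 0 -125 0 0 0; -130 0 -160 0 0 0; -130 0 -200 0 0 0; -130 0 -200 0 0 0"

```text
time: 13.0
position: [0.4649, 0.0914, 0.2475]
tool_rot: [0.999, -0.03, 0.01, 0.0]
ft_force: [0.6, 0.2, 0.3]
grip_width: 0.0008
grip_force: 0.0
```

```bash
python3 - <<'E'
from h import *
print(robot.get_obs()['time'],tool()[0])
c=robot.camera('wrist'); save(c,'w2.png'); np.savez('w2.npz',**{k:c[k] for k in('mtx','world_to_cam')})
for t in ['fixture','block','opening_1','plunger_top','side_rail','back_rail','pin_1','pin_1_tip']:
    for d in robot.tip_of(c,t): print(t,np.array(d['xyz']),round(d['p'],2),proj(c,d['xyz'])[0])
E
```

```text
13.0 [0.4649 0.0914 0.2475]
fixture [ 0.6234  0.1336 -0.0025] 0.83 [274.7773  26.4464]
opening_1 [0.5988 0.1055 0.0145] 0.89 [301.8625  46.4137]
opening_1 [0.5936 0.0295 0.019 ] 0.8 [376.6115  46.3567]
opening_1 [0.5895 0.0674 0.025 ] 0.71 [339.7909  51.8848]
pin_1 [ 0.4508 -0.2308  0.0129] 0.87 [611.5963 169.8334]
pin_1 [ 0.3941 -0.1222  0.0085] 0.63 [508.5671 222.4249]
pin_1_tip [ 0.53   -0.2275  0.0108] 0.82 [616.7293  96.5843]
```

View pics/w2.png

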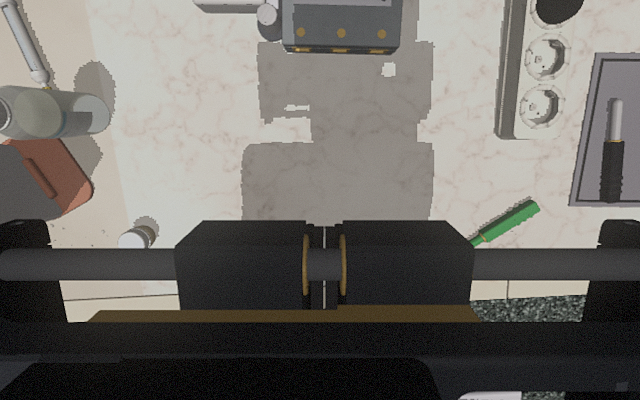

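```bash
python3 - <<'E'
from h import *
c=np.load('w2.npz')
for p in [(300,33),(342,33),(382,34),(283,45),(402,47)]: print(unproj(c,p,.044))
print('post',unproj(c,(268,15),.04))
for p in [(285,53),(398,53)]: print(unproj(c,p,0))
t,g=unproj(c,(616,100),.010),unproj(c,(611,200),.010); print(t,g)
q=R.from_euler('z',5,degrees=True)*R.from_quat([1,0,0,0])
print(delta((.445,-.236,.12),q))
E
```

```text
[0.605  0.1049 0.044 ]
[0.6027 0.0656 0.044 ]
[0.5997 0.0281 0.044 ]
[0.5955 0.1218 0.044 ]
[0.5872 0.0094 0.044 ]
post [0.6232 0.134  0.04  ]
[0.596  0.1247 0.    ]
[0.589  0.0038 0.    ]
[ 0.5265 -0.2279  0.01  ] [ 0.4149 -0.2372  0.01  ]
(array([  6.5, 327.6, 118.4]), array([-0.01,  0.17, -8.5 ]))
```

Wrist view: the block is docked. Its front edge runs from (283,45) to (402,47), snug by the post at (268,15), and the opening markers are at (300,33), (342,33) and (382,34). Pin A is at (612,170).

Next I hover over pin A.

Request:
move_arm --series "1 41 10 0 0 -1; 2 82 20 0 0 -2; 2 123 20 0 0 -3; 3 164 20 0 0 -4; 4 205 20 0 0 -5; 5 246 40 0 0 -6; 6 287 70 0 0 -7; 6 327 100 0 0 -8.5" --jaw 0.5 --newtons 40

```text
time: 14.12
position: [0.4466, -0.2207, 0.1515]
tool_rot: [0.999, 0.044, 0.001, 0.001]
ft_force: [1.5, 0.3, -0.2]
grip_width: 0.0412
grip_force: 0.0
```

Request:
move_arm --series "0 0 0 0 0 0; 0 0 0 0 0 0"

```text
time: 14.28
position: [0.4453, -0.2192, 0.1502]
tool_rot: [0.999, 0.042, -0.002, -0.002]
ft_force: [-0.3, 0.4, -0.7]
grip_width: 0.0427
grip_force: 0.0
```

```bash
cat > pins.py <<'E'
from h import *
import sys
o=robot.get_obs(); print(o['time'],tool()[0],R.from_quat(o['tool_rot']).as_euler('zyx',degrees=True),o['grip_width'])
for n in ['wrist','top','scene']:
    c=robot.camera(n)
    if n==(sys.argv[1:]+[''])[0]: save(c,sys.argv[2]+'.png'); np.savez(sys.argv[2]+'.npz',**{k:c[k] for k in('mtx','world_to_cam')})
    for t in ['pin_1','pin_1_tip']:
        for d in robot.tip_of(c,t):
            if d['p']>.25: print(n,t,np.array(d['xyz']),round(d['p'],2),proj(c,d['xyz'])[0])
E
python3 pins.py wrist w3
```

```text
14.2833 [ 0.4453 -0.2192  0.1502] [  -4.7656   -0.212  -179.8148] 0.04268823959724405
wrist pin_1 [ 0.4451 -0.2932  0.011 ] 0.63 [410.4993 196.1632]
wrist pin_1 [ 0.4509 -0.2302  0.0122] 0.59 [337.288  183.5549]
wrist pin_1_tip [ 0.5276 -0.2293  0.0115] 0.61 [345.4583  87.9535]
wrist pin_1_tip [ 0.4443 -0.2946  0.0076] 0.41 [411.0094 196.2023]
top pin_1 [ 0.4015 -0.121   0.0074] 0.53 [360.98   255.5742]
top pin_1_tip [ 0.3538 -0.0554  0.0032] 0.55 [336.428 273.447]
top pin_1_tip [ 0.5228 -0.2327  0.0111] 0.46 [402.3541 210.2657]
scene pin_1 [ 0.3969 -0.1242  0.0113] 0.6 [322.384  272.5431]
scene pin_1 [ 0.4452 -0.2984  0.0055] 0.54 [386.9961 289.3598]
scene pin_1 [ 0.445  -0.2303  0.0089] 0.45 [364.6313 277.6912]
scene pin_1_tip [ 0.3573 -0.0531  0.0047] 0.53 [292.8794 272.7385]
scene pin_1_tip [ 0.5245 -0.231   0.0062] 0.46 [377.6901 258.9109]
```

View pics/w3.png

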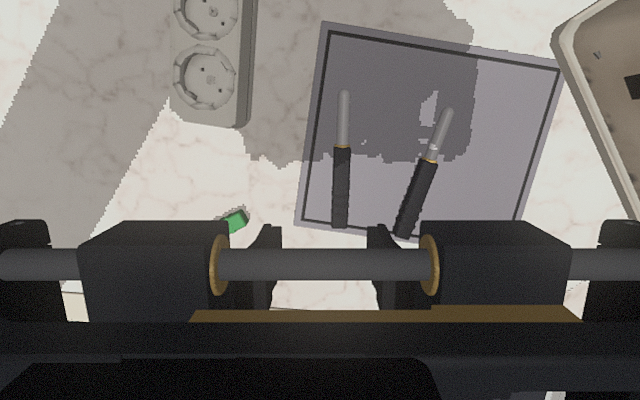

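```bash
python3 - <<'E'
from h import *
c=np.load('w3.npz')
for t,m,g in [((344,92),(342.5,147),(340,228)),((448,110),(431,159),(402,237))]:
    a,m,b=[unproj(c,x,z) for x,z in ((t,.010),(m,.017),(g,.017))];d=a-b
    y=np.arctan2(d[1],d[0]); u=np.array([np.cos(y),np.sin(y),0]); print(a,m,b,np.linalg.norm(d),np.degrees(y),'org',a-.08*u,m-.035*u)
M=[unproj(c,p,.003) for p in [(322,22),(563,63),(515,250),(295,224)]]; print(np.array(M))
q=R.from_euler('z',4.2,degrees=True)*R.from_quat([1,0,0,0])
print(delta((.446,-.234,.027),q))
E
```

```text
[ 0.5246 -0.2285  0.01  ] [ 0.4821 -0.2312  0.017 ] [ 0.4136 -0.2359  0.017 ] 0.11143235318617421 3.8072839025610428 org [ 0.4447 -0.2339  0.01  ] [ 0.4472 -0.2336  0.017 ]
[ 0.518  -0.3127  0.01  ] [ 0.4787 -0.3034  0.017 ] [ 0.4101 -0.2896  0.017 ] 0.11054937376144384 -12.079454017316896 org [ 0.4397 -0.296   0.01  ] [ 0.4444 -0.296   0.017 ]
[[ 0.5749 -0.2068  0.003 ]
 [ 0.5616 -0.3995  0.003 ]
 [ 0.4013 -0.3976  0.003 ]
 [ 0.4089 -0.1966  0.003 ]]
(array([ -2.4,  16.3, 126.1]), array([ 0.05, -0.05,  0.89]))
```

Request:
move_arm --series "0 15 20 0 0 0.5; 0 15 55 0 0 0.5; 0 15 90 0 0 0.5; 0 15 112 0 0 0.5; 0 15 123 0 0 0.5; 0 15 123 0 0 0.5"

```text
time: 15.23
position: [0.4468, -0.2321, 0.0276]
tool_rot: [0.999, 0.039, -0.002, -0.001]
ft_force: [-0.4, -0.4, -1.0]
grip_width: 0.0432
grip_force: 0.0
```

Request:
move_arm --series "0 0 0 0 0 0; 0 0 0 0 0 0; 0 0 0 0 0 0; 0 0 0 0 0 0" --jaw 0

```text
time: 15.57
position: [0.4485, -0.2337, 0.0308]
tool_rot: [0.999, 0.039, 0.001, 0.001]
ft_force: [-0.3, -0.2, -0.6]
grip_width: 0.0243
grip_force: 0.0
```

Request:
move_arm --series "0 0 -20 0 0 0; 0 0 -50 0 0 0; 0 0 -80 0 0 0; 0 0 -80 0 0 0"

```text
time: 15.9
position: [0.4505, -0.2352, 0.1148]
tool_rot: [0.999, 0.039, 0.004, 0.004]
ft_force: [0.2, -1.0, -0.2]
grip_width: 0.0025
grip_force: 0.0
```

```bash
python3 pins.py wrist w4; python3 - <<'E'
import cv2;im=cv2.imread('pics/w4.png')[60:330,120:580];cv2.imwrite('pics/w4c.png',cv2.resize(im,None,fx=1.7,fy=1.7))
E
```

```text
15.9 [ 0.4505 -0.2352  0.1148] [ -4.5118   0.4945 179.5887] 0.002494920441009162
wrist pin_1 [ 0.4494 -0.2312  0.0104] 0.75 [316.5153 201.8783]
wrist pin_1 [ 0.4473 -0.2944  0.0076] 0.66 [399.1762 209.9364]
wrist pin_1_tip [ 0.5264 -0.2268  0.0098] 0.85 [318.6483  94.2753]
wrist pin_1_tip [ 0.3544 -0.0567  0.0063] 0.66 [ 92.8454 297.1341]
top pin_1_tip [ 0.5243 -0.2296  0.012 ] 0.44 [401.2523 209.6866]
scene pin_1 [ 0.4434 -0.2989  0.0043] 0.69 [386.8203 290.1705]
scene pin_1 [ 0.4492 -0.2316  0.009 ] 0.64 [365.7615 276.8134]
scene pin_1 [ 0.3967 -0.1217  0.007 ] 0.49 [321.5225 273.1369]
scene pin_1_tip [ 0.5266 -0.2332  0.0057] 0.71 [378.6975 258.8498]
scene pin_1_tip [ 0.357  -0.0518  0.0036] 0.53 [292.4304 272.8488]
```

View pics/w4c.png

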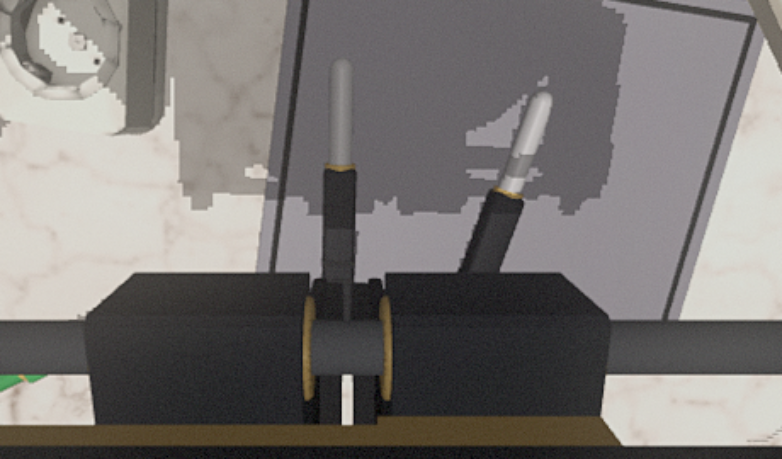

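The fingers hadn't closed yet when I lifted, so the pin is still lying undisturbed at about (340,170) in the crop. I'll retry with more closing time.

Request:
move_arm --series "-2 0 0 0 0 0; -2 0 0 0 0 0; -2 0 0 0 0 0; -2 0 0 0 0 0; -2 0 30 0 0 0; -2 0 60 0 0 0; -2 0 80 0 0 0; -2 0 80 0 0 0" --jaw 0.4

```text
time: 17.02
position: [0.445, -0.2328, 0.0268]
tool_rot: [0.999, 0.039, -0.001, -0.001]
ft_force: [-0.3, -0.5, -0.6]
grip_width: 0.0341
grip_force: 0.0
```

Request:
move_arm --series "0 0 0 0 0 0; 0 0 0 0 0 0; 0 0 0 0 0 0; 0 0 0 0 0 0; 0 0 0 0 0 0; 0 0 0 0 0 0; 0 0 0 0 0 0; 0 0 0 0 0 0" --jaw 0

```text
time: 17.68
position: [0.4461, -0.2336, 0.0302]
tool_rot: [0.999, 0.039, 0.001, 0.0]
ft_force: [0.0, 0.3, 6.0]
grip_width: 0.0136
grip_force: 40.0
```

```bash
python3 - <<'E'
from h import *
o=robot.get_obs();print(o['time'],tool()[0],o['grip_width'],o['grip_force'],o['ft_force'])
E
```

```text
17.6833 [ 0.4461 -0.2336  0.0302] 0.013578447395050758 40.0022292137146 [0.0117 0.2738 5.9653]
```

Request:
move_arm --series "0 0 -30 0 0 0; 0 0 -68 0 0 0; 0 0 -105 0 0 0; 8 -38 -115 0 0 2; 16 -78 -115 0 0 4; 24 -118 -115 0 0 6; 32 -159 -115 0 0 8; 40 -200 -115 0 0 8.5"

```text
time: 18.35
position: [0.4696, -0.0293, 0.1447]
tool_rot: [0.999, -0.036, 0.0, 0.0]
ft_force: [1.1, -0.1, 0.2]
grip_width: 0.0138
grip_force: 4.0
```

Request:
move_arm --series "5 -38 0 0 0 0; 10 -76 0 0 0 0; 15 -114 0 0 0 0; 18 -145 20 0 0 0; 18 -145 50 0 0 0; 18 -145 50 0 0 0; 18 -145 50 0 0 0"

```text
time: 18.93
position: [0.4961, 0.1127, 0.0933]
tool_rot: [0.999, -0.034, -0.003, 0.0]
ft_force: [0.3, -0.3, -0.8]
grip_width: 0.0136
grip_force: 40.0
```

```bash
python3 pins.py wrist w5; python3 - <<'E'
import cv2;im=cv2.imread('pics/w5.png')[0:300,160:560];cv2.imwrite('pics/w5c.png',cv2.resize(im,None,fx=2,fy=2))
E
```

```text
18.9333 [0.4961 0.1127 0.0933] [  3.9347  -0.2892 179.987 ] 0.013586013234468477
wrist pin_1 [0.5003 0.116  0.0764] 0.96 [315.0059 238.0198]
wrist pin_1_tip [0.5797 0.1048 0.0748] 0.77 [327.4247  65.6873]
top pin_1 [ 0.4425 -0.2995  0.0088] 0.73 [427.502  240.2655]
top pin_1_tip [ 0.3561 -0.0531  0.01  ] 0.76 [335.6698 272.7444]
top pin_1_tip [0.579  0.1015 0.0757] 0.57 [276.2999 186.7063]
scene pin_1 [ 0.4466 -0.2947  0.0058] 0.75 [385.9961 288.3229]
scene pin_1 [ 0.4007 -0.1225  0.0103] 0.74 [322.5464 271.5477]
scene pin_1 [0.502  0.1093 0.0726] 0.61 [273.091  201.4387]
scene pin_1_tip [ 0.356  -0.0516  0.0058] 0.48 [292.162  272.5893]
```

View pics/w5c.png

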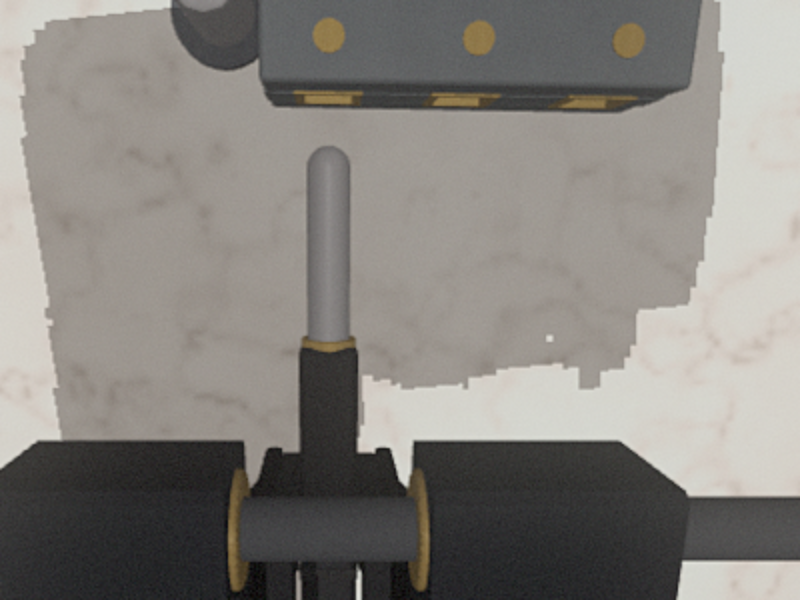

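```bash
python3 - <<'E'
from h import *
c=np.load('w5.npz'); f=lambda u,v:(u/2+160,v/2)
print('tip',unproj(c,f(328,146),.075),'root',unproj(c,f(329,342),.075),'grip',unproj(c,f(329,348),.082))
for p in [(329,36),(479,38),(629,40),(260,80),(692,87)]: print(unproj(c,f(*p),.044))
for p in [(330,98),(457,100),(588,102)]: print('mouth',unproj(c,f(*p),.018))
for p in [(278,104),(618,110)]: print('foot',unproj(c,f(*p),.0))
E
```

```text
tip [0.5768 0.1065 0.075 ] root [0.5331 0.1091 0.075 ] grip [0.533  0.1092 0.082 ]
[0.6059 0.1043 0.044 ]
[0.6029 0.0663 0.044 ]
[0.6    0.0284 0.044 ]
[0.5968 0.1226 0.044 ]
[0.5878 0.0116 0.044 ]
mouth [0.5953 0.1046 0.018 ]
mouth [0.5923 0.0673 0.018 ]
mouth [0.5892 0.0288 0.018 ]
foot [0.5974 0.121  0.    ]
foot [0.5885 0.0125 0.    ]
```

Crop: the held pin points straight at opening 1, with its tip at (328,150) and the opening's mouth at (330,98). I'll lower it and start the insertion.

Request:
move_arm --series "0 -1.5 20 0 0 1; 0 -1.5 40 0 0 1; 0 -1.5 52 0 0 1; 0 -1.5 52 0 0 1; 0 -1.5 52 0 0 1; 5 -1.5 52 0 0 1; 10 -1.5 52 0 0 1; 13 -1.5 52 0 0 1"

```text
time: 20.05
position: [0.5131, 0.1129, 0.0435]
tool_rot: [0.999, -0.044, 0.002, -0.0]
ft_force: [-0.1, -0.2, -0.8]
grip_width: 0.0133
grip_force: 40.0
```

```bash
cat > held.py <<'E'
from h import *
import sys
o=robot.get_obs();print(o['time'],tool()[0],o['grip_width'],o['grip_force'],np.array(o['ft_force']))
c=robot.camera('wrist'); save(c,sys.argv[1]+'.png',(160,0,560,300),2); np.savez(sys.argv[1]+'.npz',**{k:c[k] for k in('mtx','world_to_cam')})
for t in ['pin_1','pin_1_tip','opening_1']:
    for d in robot.tip_of(c,t):
        if d['p']>.25: print(t,np.array(d['xyz']),round(d['p'],2),(proj(c,d['xyz'])[0]-[160,0])*2)
E
python3 held.py w6
```

```text
20.05 [0.5131 0.1129 0.0435] 0.013339840074256553 39.99980986118317 [-0.081  -0.2275 -0.8429]
pin_1 [0.5158 0.1131 0.0248] 0.82 [323.0113 478.782 ]
pin_1_tip [0.5953 0.105  0.0261] 0.71 [328.4574 138.5366]
opening_1 [0.5905 0.0688 0.0255] 0.75 [493.8375 147.1101]
opening_1 [0.5989 0.1069 0.0161] 0.59 [318.9363 127.9951]
opening_1 [0.5892 0.0289 0.0188] 0.57 [661.2024 140.609 ]
```

View pics/w6.png

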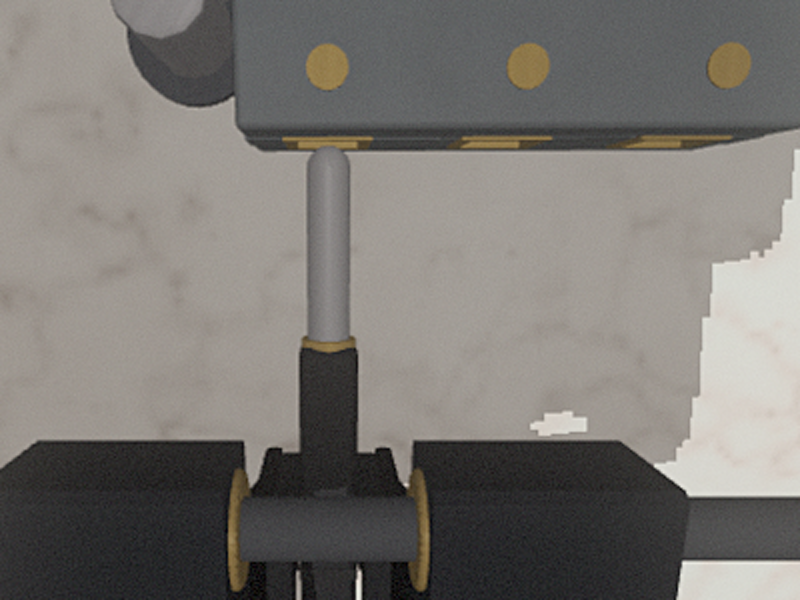

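Request:
move_arm --series "0 0 2.5 0 0 0; 4 0 2.5 0 0 0; 8 0 2.5 0 0 0; 14 0 2.5 0 0 0; 20 0 2.5 0 0 0; 27 0 2.5 0 0 0; 34 0 2.5 0 0 0; 38 0 2.5 0 0 0"

```text
time: 20.92
position: [0.5507, 0.1095, 0.0401]
tool_rot: [0.999, -0.044, 0.001, -0.0]
ft_force: [0.4, 0.0, -0.6]
grip_width: 0.0132
grip_force: 40.0
```

Request:
move_arm --series "3 0 0 0 0 0; 6 0 0 0 0 0; 9 0 0 0 0 0; 10 0 0 0 0 0; 10 0 0 0 0 0"

```text
time: 21.33
position: [0.5588, 0.1088, 0.04]
tool_rot: [0.999, -0.044, -0.0, 0.0]
ft_force: [-1.1, 0.4, 2.4]
grip_width: 0.0135
grip_force: 40.0
```

```bash
python3 held.py w7
```

```text
21.3333 [0.5588 0.1088 0.04  ] 0.013467482446366962 40.00040888786316 [-1.0873  0.361   2.3746]
pin_1 [0.563  0.1123 0.0202] 0.86 [309.4131 472.4427]
opening_1 [0.5979 0.103  0.0182] 0.9 [334.9083 330.4418]
opening_1 [0.5913 0.0669 0.0259] 0.72 [493.5243 350.8874]
opening_1 [0.592  0.0298 0.0206] 0.59 [644.9036 330.7232]
```

Request:
move_arm --series "2 0 0 0 0 0; 4 0 0 0 0 0; 5 0 0 0 0 0; 5 0 0 0 0 0"

```text
time: 21.87
position: [0.5591, 0.1088, 0.0396]
tool_rot: [0.999, -0.044, -0.005, 0.0]
ft_force: [-8.0, 0.4, 8.1]
grip_width: 0.0134
grip_force: 40.0
```

```bash
python3 held.py w8
```

```text
21.8667 [0.5591 0.1088 0.0396] 0.013441588994148433 40.00205397605896 [-7.9508  0.3654  8.1172]
pin_1 [0.5644 0.1101 0.0211] 0.76 [317.5306 468.8675]
pin_1_tip [0.5909 0.0697 0.0275] 0.32 [483.6194 356.4006]
opening_1 [0.5934 0.0276 0.0205] 0.72 [655.6855 325.071 ]
```

View pics/w8.png

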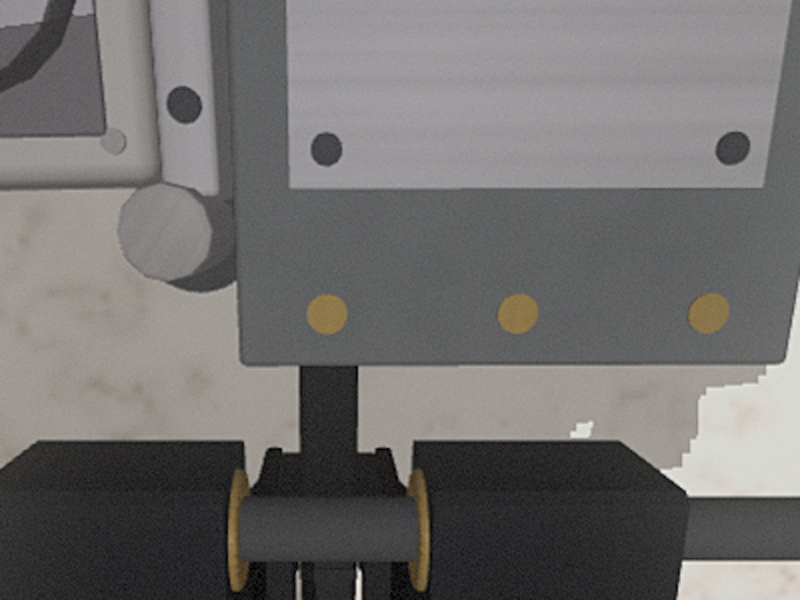

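The pin is fully home: the grip's end meets the block and the arm stopped at 8 N. Next I release, rise and go to pin B, which lies near (0.442,-0.296).

Request:
move_arm --series "-4 0 0 0 0 0; -4 0 0 0 0 0; -4 0 0 0 0 0; -4 0 0 0 0 0; -4 0 0 0 0 0; -4 0 -20 0 0 0; -4 0 -55 0 0 0; -4 0 -90 0 0 0" --jaw 0.4

```text
time: 22.73
position: [0.5591, 0.1086, 0.1296]
tool_rot: [0.999, -0.044, -0.002, 0.0]
ft_force: [1.6, -0.2, -0.1]
grip_width: 0.0342
grip_force: 0.0
```

```bash
python3 pins.py; python3 -c "
from h import *
q=R.from_euler('z',-12,degrees=True)*R.from_quat([1,0,0,0])
print(delta((.42,-.27,.17),q))"
```

```text
22.7333 [0.5591 0.1086 0.1296] [   5.0171   -0.1878 -179.9992] 0.03417044032878423
wrist pin_1 [0.5644 0.1082 0.0173] 0.8 [322.6525 190.146 ]
wrist pin_1 [0.6782 0.1681 0.063 ] 0.27 [197.1159  19.4048]
top pin_1 [ 0.4447 -0.2964  0.008 ] 0.54 [426.2662 239.441 ]
top pin_1 [ 0.4005 -0.1202  0.0066] 0.52 [360.6562 255.9407]
top pin_1 [0.5611 0.1079 0.0162] 0.4 [275.5952 195.7153]
top pin_1_tip [ 0.3527 -0.0588  0.0111] 0.65 [337.8328 274.0637]
scene pin_1 [ 0.402  -0.1225  0.0104] 0.76 [322.7877 271.2026]
scene pin_1 [0.5593 0.1051 0.0151] 0.66 [285.4687 203.754 ]
scene pin_1 [ 0.4442 -0.2966  0.0054] 0.46 [386.2271 289.3481]
scene pin_1_tip [ 0.3574 -0.0538  0.0059] 0.67 [293.1067 272.5624]
scene pin_1_tip [0.6407 0.1023 0.0232] 0.45 [300.3338 186.7515]
(array([-105.4,  389.4,  -41.1]), array([0.03, 0.17, 6.99]))
```

Request:
move_arm --series "-10 35 -20 0 0 1; -20 73 -35 0 0 2; -30 112 -35 0 0 3; -40 152 -35 0 0 4; -51 192 -35 0 0 5; -62 232 -35 0 0 6; -73 271 -35 0 0 7; -84 311 -35 0 0 7"

```text
time: 23.85
position: [0.4477, -0.195, 0.1641]
tool_rot: [0.994, -0.105, -0.001, -0.001]
ft_force: [0.9, 0.3, -1.0]
grip_width: 0.0349
grip_force: 0.0
```

Request:
move_arm --series "-18 38 0 0 0 0; -33 63 10 0 0 0; -33 63 10 0 0 0; -33 63 10 0 0 0"

```text
time: 24.18
position: [0.4023, -0.2491, 0.1538]
tool_rot: [0.994, -0.107, -0.001, -0.001]
ft_force: [0.2, -0.2, 0.9]
grip_width: 0.0348
grip_force: 0.0
```

```bash
python3 pins.py wrist w9; python3 - <<'E'
from h import *
from rig import robot
c=np.load('w9.npz'); im=cv2.imread('pics/w9.png'); g=im.max(2).astype(int)
# dark grip pixels near predicted pin B
P=proj(c,(.442,-.296,.012))[0]; print('pred',P)
m=(g<60).astype(np.uint8); m[:, :]=m; m[222:]=0
n,l,s,ce=cv2.connectedComponentsWithStats(m)
for i in range(1,n):
    if s[i,4]>150:
        ys,xs=np.where(l==i); r=cv2.minAreaRect(np.c_[xs,ys].astype(np.float32)); print(s[i],ce[i],r)
E
```

```text
24.1833 [ 0.4023 -0.2491  0.1538] [  12.2431   -0.1168 -179.8607] 0.03481937225560656
wrist pin_1 [ 0.4466 -0.296   0.0087] 0.8 [367.3899 124.4446]
wrist pin_1 [ 0.3953 -0.1233  0.0072] 0.63 [186.5339 223.3053]
top pin_1 [ 0.4015 -0.1223  0.0093] 0.76 [361.5315 255.5967]
top pin_1 [0.5593 0.1075 0.0174] 0.44 [275.7033 196.3448]
top pin_1 [ 0.443  -0.297   0.0084] 0.42 [426.5337 240.0773]
top pin_1_tip [ 0.3541 -0.0536  0.0081] 0.66 [335.8298 273.4554]
scene pin_1 [ 0.4436 -0.2973  0.0063] 0.79 [386.4044 289.4281]
scene pin_1 [ 0.398  -0.12    0.0087] 0.63 [321.2512 272.1779]
scene pin_1 [0.5591 0.1077 0.0129] 0.51 [284.7485 203.965 ]
scene pin_1 [0.6282 0.1352 0.0012] 0.32 [289.6128 190.1501]
scene pin_1_tip [0.6382 0.1009 0.0224] 0.65 [300.2846 187.56  ]
scene pin_1_tip [ 0.3554 -0.0517  0.0038] 0.51 [292.0834 273.1882]
pred [368.8924 130.2504]
[232   0  30 144 381] [245.7612  66.4226] ((246.72177124023438, 71.45803833007812), (145.8983917236328, 3.107046604156494), 79.28687286376953)
[ 360   85   21   86 1250] [369.5176 120.368 ] ((369.4339599609375, 127.51423645019531), (18.465486526489258, 85.54419708251953), 1.8778773546218872)
```

```bash
python3 - <<'E'
from h import *
c=np.load('w9.npz'); im=cv2.imread('pics/w9.png'); g=im.max(2)
pts=[]
for v in range(90,164,3):
    xs=np.where(g[v,352:390]<70)[0]+352
    if len(xs)>8: pts.append(unproj(c,((xs.min()+xs.max())/2,v),.016))
pts=np.array(pts); vx,vy,x0,y0=cv2.fitLine(pts[:,:2].astype(np.float32),cv2.DIST_HUBER,0,1e-4,1e-4).ravel()
if vx<0: vx,vy=-vx,-vy
e=[unproj(c,(369.4,v),.017) for v in (84.5,171)]
print(len(pts),'yaw',np.degrees(np.arctan2(vy,vx)),'mid',(e[0]+e[1])/2,e, 'y at x=.444',y0+(.444-x0)*vy/vx)
yaw=np.arctan2(vy,vx); q=R.from_euler('z',yaw)*R.from_quat([1,0,0,0])
print(delta((.444,y0+(.444-x0)*vy/vx,.0285),q))
E
```

```text
25 yaw -12.20393 mid [ 0.4432 -0.296   0.017 ] [array([ 0.4768, -0.302 ,  0.017 ]), array([ 0.4097, -0.29  ,  0.017 ])] y at x=.444 -0.29620078
(array([ 48.9,  39.1, 126.6]), array([ 0.01, -0.02,  0.3 ]))
```

Request:
move_arm --series "16 13 10 0 0 0; 33 26 20 0 0 0; 48 39 35 0 0 0; 48 39 70 0 0 0; 48 39 100 0 0 0; 48 39 117 0 0 0; 48 39 125 0 0 0; 48 39 125 0 0 0"

```text
time: 25.3
position: [0.4419, -0.2956, 0.0282]
tool_rot: [0.995, -0.104, -0.001, -0.001]
ft_force: [-0.3, 0.9, -0.0]
grip_width: 0.0349
grip_force: 0.0
```

Request:
move_arm --series "0 0 0 0 0 0; 0 0 0 0 0 0; 0 0 0 0 0 0; 0 0 0 0 0 0; 0 0 0 0 0 0; 0 0 0 0 0 0; 0 0 0 0 0 0; 0 0 0 0 0 0" --jaw 0

```text
time: 25.97
position: [0.4431, -0.2971, 0.0311]
tool_rot: [0.995, -0.105, 0.001, 0.001]
ft_force: [-0.2, -0.3, 6.6]
grip_width: 0.0133
grip_force: 40.0
```

Request:
move_arm --series "0 0 -30 0 0 0; 0 0 -68 0 0 0; 0 0 -105 0 0 0; -2 -38 -115 0 0 -2; -5 -78 -115 0 0 -4; -7 -118 -115 0 0 -6; -10 -159 -115 0 0 -7.5; -12 -200 -115 0 0 -7.5"

```text
time: 26.63
position: [0.4719, -0.0969, 0.1453]
tool_rot: [0.999, -0.039, 0.0, 0.0]
ft_force: [0.6, -0.1, -0.4]
grip_width: 0.0135
grip_force: 40.0
```

Request:
move_arm --series "3 -38 0 0 0 0; 6 -76 0 0 0 0; 9 -112 0 0 0 0; 10 -136 20 0 0 0; 10 -136 50 0 0 0; 10 -136 50 0 0 0; 10 -136 50 0 0 0"

```text
time: 27.22
position: [0.4916, 0.0367, 0.0941]
tool_rot: [0.999, -0.039, -0.002, -0.0]
ft_force: [-0.1, -0.1, 0.1]
grip_width: 0.0134
grip_force: 40.0
```

```bash
cat > tip.py <<'E'
from h import *
import sys
# axis of the held pin in the wrist picture (mid plane zax), shank = bright, grip = dark
n=sys.argv[1]; c=np.load(n+'.npz'); im=cv2.imread('pics/'+n+'.png'); 
np.save(n+'.npy',im)
E
python3 held.py x1; python3 - <<'E'
from h import *
im=cv2.imread('pics/x1.png')[::2,::2]
g=cv2.cvtColor(im,cv2.COLOR_BGR2GRAY)
for v in range(60,230,10): print(v,g[v,135:195:2])
E
```

```text
27.2167 [0.4916 0.0367 0.0941] 0.013364304517516032 39.99925911426544 [-0.1279 -0.1002  0.0869]
pin_1 [0.5655 0.1114 0.0187] 0.91 [ 63.6371 208.8826]
pin_1 [0.4919 0.0372 0.074 ] 0.84 [322.55   485.1494]
pin_1 [ 0.3961 -0.1229  0.0064] 0.77 [763.9245 622.0665]
opening_1 [0.5886 0.0693 0.0225] 0.96 [188.2741 115.6119]
opening_1 [0.5902 0.0286 0.0195] 0.71 [327.2804 100.1475]
opening_1 [0.5988 0.1045 0.0167] 0.65 [69.9185 91.251 ]
60 [159 156 158 158 157 155 157 158 158 155 156 156 158 156 156 157 157 158
 157 158 157 159 158 160 157 157 160 159 159 161]
70 [157 157 158 156 157 156 156 156 156 156 156 153 152 149 154 157 155 157
 159 161 157 155 156 158 158 157 158 157 161 159]
80 [158 158 157 158 156 157 160 157 158 157 157 158 147 110 111 111 111 148
 157 157 157 156 156 156 154 154 158 155 154 153]
90 [159 158 155 156 156 158 156 160 158 133 108 118 126 129 141 141 133 127
 120 110 134 154 152 156 154 154 156 154 153 150]
100 [156 158 157 156 159 158 158 159 159 134 111 118 120 131 142 141 133 131
 121 107 138 159 157 154 156 156 156 156 154 150]
110 [154 154 155 154 154 154 158 158
[... 787 characters left out ...]
139 137 130 130
 123 103 148 155 152 153 152 149 150 149 149 152]
180 [149 147 150 151 151 154 155 154  48  51  53  65 108 119 128 126 123 107
  72  53  46  30 156 154 152 157 156 157 155 152]
190 [143 145 144 153 150 150 150 130  50  59  56  58  55  58  54  54  58  60
  61  59  60  51 124 191 220 214 213 213 221 192]
200 [214 212 211 211 211 213 214 196  40  57  57  54  61  60  56  58  60  59
  58  61  59  50 134 147 218 215 214 216 216 216]
210 [215 214 213 212 212 213 216 204  49  53  56  55  54  55  56  58  56  59
  55  56  56  44 123 222 216 215 215 217 216 215]
220 [216 216 216 217 215 214 214 205  51  50  54  58  46  54  51  50  53  55
  55  56  49  41 149 197 217 217 216 215 217 215]
```

```bash
rm tip.py; python3 - <<'E'
from h import *
c=np.load('x1.npz'); im=cv2.imread('pics/x1.png')[::2,::2]
a,b=unproj(c,(324,79),.0755),unproj(c,(324,175),.0755); d=a-b; print('tip',a,'root',b,np.degrees(np.arctan2(d[1],d[0])))
h=cv2.cvtColor(im,cv2.COLOR_BGR2HSV); m=((h[...,0]>12)&(h[...,0]<30)&(h[...,1]>110)&(h[...,2]>90)).astype(np.uint8); m[60:]=0
n,l,s,ce=cv2.connectedComponentsWithStats(m)
for i in range(1,n):
    if s[i,4]>20: print(s[i],ce[i],unproj(c,ce[i]+[160,0],.044),unproj(c,ce[i]+[160,0],.018))
E
```

```text
tip [0.5697 0.03   0.0755] root [0.5267 0.0332 0.0755] -4.2983835936048935
[  6  13  15  17 195] [13.0462 21.0205] [0.606  0.1044 0.044 ] [0.6126 0.1145 0.018 ]
[ 81  14  15  16 191] [87.6702 21.5707] [0.6028 0.0665 0.044 ] [0.6091 0.0714 0.018 ]
[155  14  15  17 190] [162.1263  22.1211] [0.5997 0.0287 0.044 ] [0.6055 0.0283 0.018 ]
[ 21  49  27   6 101] [32.9901 51.6733] [0.5908 0.0968 0.044 ] [0.5954 0.1058 0.018 ]
[ 77  50  34   6 140] [97.1214 52.2714] [0.588  0.0635 0.044 ] [0.5922 0.068  0.018 ]
[146  50  33   6 137] [161.5985  52.5912] [0.5853 0.03   0.044 ] [0.5891 0.0299 0.018 ]
```

Request:
move_arm --series "0 -1.2 20 0 0 0.2; 0 -1.2 40 0 0 0.2; 0 -1.2 54.5 0 0 0.2; 0 -1.2 54.5 0 0 0.2; 0 -1.2 54.5 0 0 0.2; 6 -1.2 54.5 0 0 0.2; 12 -1.2 54.5 0 0 0.2; 16 -1.2 54.5 0 0 0.2"

```text
time: 28.08
position: [0.5114, 0.0358, 0.0417]
tool_rot: [0.999, -0.041, 0.002, 0.0]
ft_force: [0.0, 0.2, -0.6]
grip_width: 0.0131
grip_force: 40.0
```

Request:
move_arm --series "4 0 0 0 0 0; 8 0 0 0 0 0; 12 0 0 0 0 0; 16 0 0 0 0 0; 16 0 0 0 0 0"

```text
time: 28.5
position: [0.5264, 0.0347, 0.0406]
tool_rot: [0.999, -0.041, 0.001, 0.0]
ft_force: [1.5, -0.7, 0.2]
grip_width: 0.0135
grip_force: 40.0
```

```bash
python3 held.py x2
```

```text
28.5 [0.5264 0.0347 0.0406] 0.013540063646073805 39.999579191207886 [ 1.4961 -0.6608  0.2115]
pin_1 [0.5656 0.1119 0.0156] 0.89 [  1.2968 354.5875]
pin_1 [0.5302 0.0361 0.0203] 0.73 [318.0853 472.5925]
opening_1 [0.6003 0.1062 0.0148] 0.89 [ -2.0763 208.0653]
opening_1 [0.5929 0.0698 0.0237] 0.84 [145.5737 228.0257]
opening_1 [0.5921 0.0301 0.0246] 0.56 [321.6671 217.2182]
```

Request:
move_arm --series "5 0 0 0 0 0; 10 0 0 0 0 0; 15 0 0 0 0 0; 20 0 0 0 0 0; 25 0 0 0 0 0; 28 0 0 0 0 0; 30 0 0 0 0 0; 30 0 0 0 0 0"

```text
time: 29.37
position: [0.5551, 0.0324, 0.0405]
tool_rot: [0.999, -0.041, -0.0, 0.0]
ft_force: [-1.0, -0.7, 4.1]
grip_width: 0.0134
grip_force: 40.0
```

Request:
move_arm --series "2 0 0 0 0 0; 4 0 0 0 0 0; 5 0 0 0 0 0; 5 0 0 0 0 0"

```text
time: 29.7
position: [0.5566, 0.0321, 0.0402]
tool_rot: [0.999, -0.041, -0.004, -0.0]
ft_force: [-6.3, -2.3, 8.3]
grip_width: 0.0134
grip_force: 40.0
```

```bash
python3 held.py x3
```

```text
29.7 [0.5566 0.0321 0.0402] 0.013408231649278657 40.00736474990845 [-6.3091 -2.2606  8.2689]
pin_1 [0.5592 0.0368 0.0186] 0.65 [305.5566 475.2466]
opening_1 [0.6013 0.103  0.0152] 0.9 [ 21.504  329.6139]
opening_1 [0.5923 0.029  0.0178] 0.8 [325.8218 344.137 ]
opening_1 [0.5937 0.0688 0.022 ] 0.56 [157.842  354.7299]
```

Request:
move_arm --series "-4 0 0 0 0 0; -4 0 0 0 0 0; -4 0 0 0 0 0; -4 0 0 0 0 0; -4 0 0 0 0 0; -4 0 -20 0 0 0; -4 0 -55 0 0 0; -4 0 -90 0 0 0" --jaw 0.4

```text
time: 30.57
position: [0.5551, 0.0325, 0.1301]
tool_rot: [0.999, -0.041, -0.002, -0.0]
ft_force: [1.3, 0.0, 0.6]
grip_width: 0.0348
grip_force: 0.0
```

Request:
move_arm --series "22 -29 0 0 0 0; 44 -58 0 0 0 0; 66 -87 0 0 0 0; 88 -116 0 0 0 0; 109 -144 0 0 0 0; 109 -144 0 0 0 0; 109 -144 0 0 0 0; 109 -144 0 0 0 0" --jaw 0

```text
time: 31.23
position: [0.6754, 0.1669, 0.1297]
tool_rot: [0.999, -0.041, -0.001, 0.0]
ft_force: [0.4, 0.5, 0.1]
grip_width: 0.0005
grip_force: 0.0
```

```bash
python3 pins.py; python3 - <<'E'
from h import *
for n in ['top','scene','wrist']:
    c=robot.camera(n)
    for t in ['block','plunger_top']:
        for d in robot.tip_of(c,t): print(n,t,np.array(d['xyz']),round(d['p'],2))
E
```

```text
31.2333 [0.6754 0.1669 0.1297] [  4.6633  -0.1158 179.9678] 0.000484827964773293
wrist pin_1 [0.557  0.0324 0.0159] 0.6 [491.2578 318.6976]
top pin_1 [0.5592 0.1068 0.0174] 0.64 [275.9644 196.3824]
top pin_1 [0.5573 0.0291 0.0113] 0.51 [305.0139 197.328 ]
top pin_1_tip [ 0.3557 -0.0556  0.0089] 0.74 [336.5918 272.8698]
scene pin_1 [0.5582 0.1046 0.0141] 0.62 [285.4141 204.2569]
scene pin_1 [0.5585 0.0303 0.0118] 0.53 [305.8433 214.0963]
scene pin_1 [ 0.3949 -0.1215  0.0085] 0.46 [321.1414 273.2292]
scene pin_1_tip [ 0.3585 -0.0528  0.0048] 0.63 [293.0242 272.3715]
scene pin_1_tip [0.6794 0.1702 0.0632] 0.6 [288.9111 162.8377]
scene pin_1_tip [0.6396 0.1027 0.0254] 0.42 [300.0402 186.4091]
top block [ 0.65    0.0644 -0.0028] 0.87
scene block [ 0.6522  0.0614 -0.002 ] 0.95
wrist plunger_top [0.6768 0.1696 0.0636] 0.97
```

Request:
move_arm --series "1 0 25 0 0 0; 1 0 45 0 0 0; 1 0 50 0 0 0; 1 0 54 0 0 0; 1 0 58 0 0 0; 1 0 61 0 0 0; 1 0 64 0 0 0; 1 0 64 0 0 0"

```text
time: 32.8
position: [0.6764, 0.1668, 0.0721]
tool_rot: [0.999, -0.041, -0.001, 0.0]
ft_force: [-10.1, -1.9, 23.5]
grip_width: 0.0005
grip_force: 11.9
```

```bash
python3 - <<'E'
from h import *
o=robot.get_obs();print(o['time'],tool()[0],np.array(o['ft_force']))
E
```

```text
32.8 [0.6764 0.1668 0.0721] [-10.0993  -1.8583  23.5001]
```

The plunger is at its stop: 23 N at 12 mm of travel, against about 6 N needed. I let it up and go back to pin 1.

Request:
move_arm --series "0 0 0 0 0 0; 0 0 -20 0 0 0; 0 0 -50 0 0 0; -20 12 -64 0 0 0; -50 30 -64 0 0 0; -80 48 -64 0 0 0; -105 62 -64 0 0 0; -115 68 -64 0 0 0" --jaw 0

```text
time: 33.47
position: [0.5528, 0.1076, 0.1312]
tool_rot: [0.999, -0.041, -0.002, 0.0]
ft_force: [-0.4, 0.1, -0.5]
grip_width: 0.0004
grip_force: 0.0
```

Request:
move_arm --series "0 0 0 0 0 0; 0 0 0 0 0 0; 0 0 0 0 0 0; 0 0 0 0 0 0; 0 0 0 0 0 0; 0 0 0 0 0 0; 0 0 0 0 0 0" --jaw 0.4

```text
time: 34.05
position: [0.5576, 0.1088, 0.1302]
tool_rot: [0.999, -0.041, 0.0, -0.0]
ft_force: [0.6, -0.1, 0.9]
grip_width: 0.0334
grip_force: 0.0
```

```bash
python3 held.py x4; python3 - <<'E'
from h import *
print(delta((.5565,.1086,.0385)))
for n in ['top','scene']:
    c=robot.camera(n)
    for t in ['plunger_top','pin_1','block']:
        for d in robot.tip_of(c,t): print(n,t,np.array(d['xyz']),round(d['p'],2))
E
```

```text
34.05 [0.5576 0.1088 0.1302] 0.033411899628208404 0.0 [ 0.6382 -0.1472  0.8677]
pin_1 [0.5648 0.1063 0.0152] 0.95 [330.5153 374.247 ]
pin_1 [0.5579 0.0326 0.02  ] 0.86 [525.9455 379.7553]
opening_1 [0.5936 0.029  0.0187] 0.96 [534.0163 283.9918]
opening_1 [0.6001 0.1049 0.0156] 0.85 [326.8703 281.9164]
opening_1 [0.5904 0.0698 0.0234] 0.64 [425.2826 302.9944]
(array([-0.7,  0. , 91.8]), array([0., 0., 0.]))
top plunger_top [0.6766 0.1686 0.0606] 0.68
top pin_1 [ 0.4017 -0.12    0.009 ] 0.45
top block [ 0.649   0.0669 -0.0024] 0.73
scene plunger_top [ 0.6578 -0.2636  0.0002] 0.39
scene pin_1 [0.5604 0.1052 0.0119] 0.68
scene pin_1 [ 0.3967 -0.1212  0.0095] 0.54
scene pin_1 [0.5578 0.03   0.0134] 0.48
scene block [0.5916 0.0286 0.0254] 0.68
scene block [ 0.6525  0.0618 -0.0008] 0.61
```

Request:
move_arm --series "0 0 35 0 0 0; 0 0 70 0 0 0; 0 0 90 0 0 0; 0 0 91 0 0 0; 0 0 91 0 0 0"

```text
time: 35.07
position: [0.5564, 0.1085, 0.0384]
tool_rot: [0.999, -0.041, -0.001, 0.0]
ft_force: [-0.3, -0.3, 0.4]
grip_width: 0.0349
grip_force: 0.0
```

Request:
move_arm --series "0 0 0 0 0 0; 0 0 0 0 0 0; 0 0 0 0 0 0; 0 0 0 0 0 0; 0 0 0 0 0 0; 0 0 0 0 0 0; 0 0 0 0 0 0" --jaw 0

```text
time: 35.65
position: [0.5579, 0.1085, 0.0401]
tool_rot: [0.999, -0.041, 0.001, -0.0]
ft_force: [-0.7, -0.4, 2.2]
grip_width: 0.0127
grip_force: 40.0
```

Request:
move_arm --series "-6 0 0 0 0 0; -14 0 0 0 0 0; -23 0 0 0 0 0; -32 0 0 0 0 0; -41 0 0 0 0 0; -50 0 0 0 0 0; -60 0 0 0 0 0; -70 0 0 0 0 0"

```text
time: 36.32
position: [0.4862, 0.1144, 0.0394]
tool_rot: [0.999, -0.041, -0.0, 0.0]
ft_force: [-1.1, -0.0, -0.6]
grip_width: 0.0129
grip_force: 40.0
```

Request:
move_arm --series "-3 0 -30 0 0 0; -3 0 -65 0 0 0; -3 0 -100 0 0 0; -3 0 -105 0 0 0; -3 0 -105 0 0 0"

```text
time: 36.73
position: [0.4855, 0.1147, 0.1466]
tool_rot: [0.999, -0.041, 0.003, -0.0]
ft_force: [-0.1, -0.1, -1.0]
grip_width: 0.0128
grip_force: 40.0
```

```bash
python3 pins.py wrist x5
```

```text
36.7333 [0.4855 0.1147 0.1466] [   4.6872    0.3343 -179.9969] 0.01278898233566414
wrist pin_1 [0.4952 0.1141 0.1238] 0.88 [321.9331 223.3011]
wrist pin_1 [0.558  0.0336 0.0176] 0.72 [421.5006  92.4266]
wrist pin_1_tip [0.5685 0.1066 0.1321] 0.96 [325.4876  66.542 ]
wrist pin_1_tip [ 0.3516 -0.0541  0.0033] 0.77 [512.8351 313.4187]
top pin_1 [0.5565 0.0298 0.0148] 0.5 [304.7251 197.5127]
top pin_1 [ 0.4023 -0.1208  0.0101] 0.47 [360.9956 255.3038]
top pin_1_tip [ 0.3574 -0.0568  0.0047] 0.48 [336.9728 272.1252]
top pin_1_tip [0.5618 0.1041 0.1277] 0.45 [273.53   191.3978]
scene pin_1 [ 0.3963 -0.119   0.0092] 0.63 [320.6293 272.3365]
scene pin_1 [0.4866 0.1129 0.1163] 0.58 [268.4074 193.5655]
scene pin_1 [0.555  0.0313 0.0145] 0.43 [304.9595 214.0755]
scene pin_1_tip [ 0.3575 -0.0504  0.0047] 0.69 [292.099  272.2678]
```

Request:
move_arm --series "0 40 0 0 0 0; 1 81 0 0 0 0; 1 122 0 0 0 0; 2 163 0 0 0 0; 2 204 0 0 0 0; 3 245 0 0 0 0; 3 286 0 0 0 0; 4 327 0 0 0 0"

```text
time: 37.85
position: [0.4607, -0.2136, 0.144]
tool_rot: [0.999, -0.041, -0.0, -0.0]
ft_force: [0.9, -0.3, -0.2]
grip_width: 0.013
grip_force: 40.0
```

Request:
move_arm --series "0 25 0 0 0 0; 0 34 20 0 0 0; 0 34 50 0 0 0; 0 34 80 0 0 0; 0 34 80 0 0 0"

```text
time: 38.27
position: [0.4557, -0.2439, 0.0595]
tool_rot: [0.999, -0.042, -0.004, -0.003]
ft_force: [-0.1, 0.6, -0.9]
grip_width: 0.013
grip_force: 40.0
```

```bash
python3 pins.py wrist x6
```

```text
38.2667 [ 0.4557 -0.2439  0.0595] [   4.7789   -0.4817 -179.5906] 0.012967811077420243
wrist pin_1_tip [ 0.5346 -0.2503  0.045 ] 0.65 [322.3384  76.0642]
top pin_1 [0.5536 0.0293 0.013 ] 0.47 [304.9218 198.6452]
top pin_1_tip [ 0.5388 -0.2559  0.0493] 0.56 [413.6819 203.2944]
scene pin_1 [ 0.4001 -0.1222  0.0108] 0.77 [322.3472 271.5412]
scene pin_1 [ 0.4617 -0.2466  0.0376] 0.57 [373.7615 269.747 ]
scene pin_1 [0.5567 0.031  0.0118] 0.51 [305.3351 214.3725]
scene pin_1_tip [ 0.3571 -0.0522  0.0025] 0.8 [292.5764 273.1246]
scene pin_1_tip [0.5595 0.0297 0.0131] 0.4 [306.187 213.679]
```

Request:
move_arm --series "0 0 10 0 0 0; 0 0 20 0 0 0; 0 0 26 0 0 0; 0 0 29 0 0 0; 0 0 29 0 0 0; 0 0 29 0 0 0"

```text
time: 39.22
position: [0.4593, -0.2458, 0.0353]
tool_rot: [0.999, -0.041, 0.0, 0.0]
ft_force: [2.2, 0.6, 5.2]
grip_width: 0.013
grip_force: 40.0
```

```bash
python3 held.py x7
```

```text
39.2167 [ 0.4593 -0.2458  0.0353] 0.013038758279753713 40.002994537353516 [2.1571 0.6343 5.1757]
pin_1 [ 0.4664 -0.2446  0.0104] 0.81 [317.6652 454.0628]
pin_1_tip [ 0.5392 -0.2525  0.0133] 0.66 [325.5128 151.9454]
```

Request:
move_arm --series "0 0 0 0 0 0; 0 0 0 0 0 0; 0 0 0 0 0 0; 0 0 0 0 0 0; 0 0 0 0 0 0; 0 0 -25 0 0 0; 0 0 -60 0 0 0; 0 0 -97 0 0 0" --jaw 0.4

```text
time: 40.08
position: [0.4577, -0.2448, 0.132]
tool_rot: [0.999, -0.041, -0.002, -0.001]
ft_force: [0.6, -0.4, -0.1]
grip_width: 0.0346
grip_force: 0.0
```

Request:
move_arm --series "9 -39 0 0 0 0; 19 -78 0 0 0 0; 29 -117 0 0 0 0; 39 -156 0 0 0 0; 49 -196 0 0 0 0; 59 -235 0 0 0 0; 69 -274 0 0 0 0; 72 -285 0 0 0 0"

```text
time: 40.75
position: [0.5549, 0.0374, 0.1324]
tool_rot: [0.999, -0.039, 0.001, -0.001]
ft_force: [-0.5, 0.4, -0.2]
grip_width: 0.0349
grip_force: 0.0
```

Request:
move_arm --series "0 0 0 0 0 0; 0 0 0 0 0 0"

```text
time: 40.92
position: [0.5535, 0.0329, 0.1321]
tool_rot: [0.999, -0.04, -0.0, 0.0]
ft_force: [0.2, -0.9, 0.1]
grip_width: 0.0348
grip_force: 0.0
```

```bash
python3 pins.py wrist x8; python3 - <<'E'
from h import *
print(delta((.5545,.0325,.0385)))
for n in ['top','scene','wrist']:
    c=robot.camera(n)
    for t in ['block','opening_1']:
        for d in robot.tip_of(c,t): print(n,t,np.array(d['xyz']),round(d['p'],2))
E
```

```text
40.9167 [0.5535 0.0329 0.1321] [  4.5794  -0.0532 179.972 ] 0.034782867638912494
wrist pin_1 [0.5583 0.0307 0.015 ] 0.66 [325.0182 189.4284]
top pin_1 [ 0.4607 -0.2471  0.0074] 0.73 [407.7762 233.4428]
top pin_1 [ 0.4857 -0.2991  0.002 ] 0.71 [426.5104 224.2153]
top pin_1_tip [ 0.358  -0.0547  0.0064] 0.71 [336.2131 271.9385]
top pin_1_tip [0.6257 0.1336 0.0004] 0.57 [266.8149 172.5975]
top pin_1_tip [ 0.5414 -0.2577  0.0098] 0.49 [411.4496 203.4153]
scene pin_1 [ 0.3965 -0.1202  0.0092] 0.75 [321.0402 272.4742]
scene pin_1 [ 0.4611 -0.2491  0.0081] 0.56 [373.3932 276.7722]
scene pin_1 [0.5552 0.031  0.0123] 0.55 [305.0745 214.5662]
scene pin_1_tip [ 0.5411 -0.2571  0.0078] 0.76 [388.627  258.5111]
scene pin_1_tip [ 0.3586 -0.0515  0.0037] 0.63 [292.6541 272.3827]
(array([ 0.6, -0.9, 94. ]), array([0., 0., 0.]))
top block [ 0.6506  0.0645 -0.0034] 0.73
scene block [ 0.6524  0.0618 -0.0015] 0.88
scene opening_1 [0.5949 0.0667 0.0188] 0.92
scene opening_1 [0.5919 0.0282 0.0258] 0.8
scene opening_1 [0.5953 0.1063 0.0236] 0.62
scene opening_1 [0.403  0.3094 0.0014] 0.35
wrist block [0.6522 0.0626 0.0014] 0.85
wrist opening_1 [0.5933 0.0294 0.0172] 0.82
wrist opening_1 [0.5993 0.104  0.0158] 0.68
wrist opening_1 [0.5923 0.066  0.0247] 0.62
```

Request:
move_arm --series "1 0 35 0 0 0; 1 0 70 0 0 0; 1 0 90 0 0 0; 1 0 93 0 0 0; 1 0 93 0 0 0"

```text
time: 42.23
position: [0.554, 0.0326, 0.0382]
tool_rot: [0.999, -0.041, -0.002, -0.0]
ft_force: [0.7, -0.4, 0.7]
grip_width: 0.0346
grip_force: 0.0
```

Request:
move_arm --series "0 0 0 0 0 0; 0 0 0 0 0 0; 0 0 0 0 0 0; 0 0 0 0 0 0; 0 0 0 0 0 0; 0 0 0 0 0 0; 0 0 0 0 0 0" --jaw 0

```text
time: 42.82
position: [0.5556, 0.0323, 0.0401]
tool_rot: [0.999, -0.041, 0.001, 0.0]
ft_force: [0.3, -0.5, 2.8]
grip_width: 0.0125
grip_force: 40.0
```

Request:
move_arm --series "-6 0 0 0 0 0; -14 0 0 0 0 0; -23 0 0 0 0 0; -32 0 0 0 0 0; -41 0 0 0 0 0; -50 0 0 0 0 0; -60 0 0 0 0 0; -70 0 0 0 0 0"

```text
time: 43.48
position: [0.4839, 0.0383, 0.0394]
tool_rot: [0.999, -0.041, -0.0, -0.0]
ft_force: [-0.5, -1.1, -0.6]
grip_width: 0.0133
grip_force: 40.0
```

Request:
move_arm --series "-3 0 -30 0 0 0; -3 0 -65 0 0 0; -3 0 -100 0 0 0; -3 0 -110 0 0 0; -3 0 -110 0 0 0"

```text
time: 43.9
position: [0.4835, 0.0383, 0.1522]
tool_rot: [0.999, -0.041, 0.003, 0.0]
ft_force: [0.1, 0.2, -1.6]
grip_width: 0.0128
grip_force: 40.0
```

```bash
python3 pins.py wrist x9;  python3 -c "
from h import *
print(delta((.458,-.325,.15)))"
```

```text
43.9 [0.4835 0.0383 0.1522] [  4.6911   0.3896 179.9417] 0.012758488775255712
wrist pin_1 [0.488  0.0396 0.1263] 0.95 [319.1593 231.1544]
top pin_1 [ 0.4616 -0.2483  0.0091] 0.78 [408.3356 233.0985]
top pin_1 [ 0.4038 -0.1228  0.0063] 0.73 [361.6093 254.6979]
top pin_1 [ 0.6591 -0.2606 -0.0013] 0.36 [411.0957 160.823 ]
top pin_1_tip [ 0.5425 -0.2526  0.0141] 0.59 [409.8545 202.8864]
top pin_1_tip [ 0.3549 -0.0539  0.0071] 0.52 [335.9264 273.1278]
scene pin_1 [ 0.3979 -0.119   0.0079] 0.71 [320.9136 272.2207]
scene pin_1 [ 0.4624 -0.2467  0.01  ] 0.59 [372.894  275.6543]
scene pin_1 [0.4848 0.0349 0.12  ] 0.39 [290.8079 203.4699]
scene pin_1_tip [ 0.3558 -0.051   0.0036] 0.72 [291.9508 273.0227]
scene pin_1_tip [ 0.5405 -0.2542  0.008 ] 0.45 [387.6181 258.1784]
(array([  6.3, 364.2,  -1.7]), array([0., 0., 0.]))
```

Request:
move_arm --series "1 40 0 0 0 0; 2 81 0 0 0 0; 2 122 0 0 0 0; 3 163 0 0 0 0; 4 204 0 0 0 0; 4 245 0 0 0 0; 5 286 0 0 0 0; 5 325 0 0 0 0"

```text
time: 45.02
position: [0.46, -0.2882, 0.1489]
tool_rot: [0.999, -0.041, -0.0, -0.0]
ft_force: [0.5, 1.1, -0.2]
grip_width: 0.013
grip_force: 40.0
```

Request:
move_arm --series "0 16 0 0 0 0; 0 22 25 0 0 0; 0 22 55 0 0 0; 0 22 84 0 0 0; 0 22 84 0 0 0; 0 22 84 0 0 0"

```text
time: 45.52
position: [0.4576, -0.3064, 0.0638]
tool_rot: [0.999, -0.041, -0.002, -0.002]
ft_force: [1.1, -0.5, 0.5]
grip_width: 0.0129
grip_force: 40.0
```

Request:
move_arm --series "0 0 10 0 0 0; 0 0 20 0 0 0; 0 0 26 0 0 0; 0 0 29 0 0 0; 0 0 29 0 0 0; 0 0 29 0 0 0"

```text
time: 46.02
position: [0.4593, -0.308, 0.0374]
tool_rot: [0.999, -0.041, 0.001, 0.0]
ft_force: [1.0, 1.4, 4.4]
grip_width: 0.013
grip_force: 40.0
```

```bash
python3 held.py x10
```

```text
46.0167 [ 0.4593 -0.308   0.0374] 0.012991150828693022 40.00226318836212 [1.0059 1.3528 4.4038]
pin_1 [ 0.4606 -0.305   0.0143] 0.69 [312.5885 478.3179]
pin_1_tip [ 0.5371 -0.2514  0.0128] 0.7 [ 54.9477 185.3181]
```

Request:
move_arm --series "0 0 0 0 0 0; 0 0 0 0 0 0; 0 0 0 0 0 0; 0 0 0 0 0 0; 0 0 0 0 0 0; 0 0 -25 0 0 0; 0 0 -60 0 0 0; 0 0 -97 0 0 0" --jaw 0.4

```text
time: 46.88
position: [0.4576, -0.3069, 0.1329]
tool_rot: [0.999, -0.041, -0.002, -0.002]
ft_force: [0.8, -0.2, -0.7]
grip_width: 0.0349
grip_force: 0.0
```

Request:
move_arm --series "-10 0 -35 0 0 0; -20 0 -70 0 0 0; -30 0 -100 0 0 0; -30 0 -100 0 0 0; -30 0 -100 0 0 0"

```text
time: 47.3
position: [0.4291, -0.306, 0.2352]
tool_rot: [0.999, -0.041, 0.002, 0.002]
ft_force: [-0.1, -0.7, -0.8]
grip_width: 0.035
grip_force: 0.0
```

```bash
python3 pins.py; python3 - <<'E'
from h import *
for n in ['top','scene','wrist']:
    c=robot.camera(n)
    if n=='wrist': a=c['img'][:,:,::-1]
    if n=='top': b=c['img'][110:310,160:480,::-1]
    for t in ['block','opening_1','plunger_top','gel_jar','clear_bottle','small_jar']:
        for d in robot.tip_of(c,t)[:3]: print(n,t,np.array(d['xyz']),round(d['p'],2))
b=cv2.resize(b,(480,300)); cv2.imwrite('pics/fin.png',np.vstack([b,cv2.resize(a[:,:],(480,300))]))
E
```

```text
47.3 [ 0.4291 -0.306   0.2352] [  4.7335   0.1706 179.8128] 0.03496371980929796
wrist pin_1 [ 0.4621 -0.3076  0.0109] 0.95 [321.3767 141.4518]
wrist pin_1 [ 0.3955 -0.1237  0.009 ] 0.91 [163.5235 213.9492]
wrist pin_1_tip [ 0.5398 -0.2534  0.0103] 0.62 [261.8458  68.694 ]
top pin_1 [ 0.3984 -0.1235  0.0101] 0.72 [362.016  256.7751]
top pin_1 [ 0.4625 -0.2499  0.0126] 0.58 [409.1718 232.7436]
top pin_1 [ 0.4615 -0.3096  0.0057] 0.55 [430.8713 233.1807]
top pin_1_tip [ 0.5413 -0.2553  0.0122] 0.75 [410.7302 203.3854]
top pin_1_tip [ 0.3554 -0.0532  0.0065] 0.65 [335.6545 272.9236]
scene pin_1 [ 0.4634 -0.2497  0.0068] 0.63 [373.9178 276.5683]
scene pin_1 [ 0.4632 -0.3101  0.0048] 0.62 [393.7532 286.7226]
scene pin_1 [0.5959 0.065  0.0205] 0.46 [302.7524 200.3407]
scene pin_1_tip [ 0.358  -0.0486  0.0058] 0.77 [291.6463 271.6244]
scene pin_1_tip [ 0.5431 -0.2506  0.0052] 0.67 [386.7516 257.6422]
top block [ 0.6509  0.0616 -0.0009] 0.94
top opening_1 [0.5957 0.1024 0.0219] 0.72
top opening_1 [0.5488 0.3457 0.0027] 0.64
top opening_1 [0.5925 0.0672 0.0193] 0.63
top plunger_top [0.6774 0.1709 0.0603] 0.67
top gel_jar [ 0.6564 -0.2614 -0.0033] 0.6
top clear_bottle [0.5458 0.3496 0.003 ] 0.75
top small_jar [0.6242 0.1371 0.0023] 0.75
top small_jar [0.4039 0.3114 0.0025] 0.71
scene block [ 0.6553  0.0632 -0.0032] 0.92
scene opening_1 [0.5937 0.102  0.0206] 0.71
scene opening_1 [0.5978 0.0636 0.0224] 0.62
scene opening_1 [0.5893 0.0291 0.0285] 0.58
scene plunger_top [0.6772 0.1727 0.0605] 0.56
scene clear_bottle [0.5438 0.3474 0.0046] 0.63
scene small_jar [0.6251 0.1345 0.0005] 0.16
wrist gel_jar [ 0.4849 -0.2968 -0.0008] 0.36
wrist small_jar [ 0.4866 -0.3005 -0.001 ] 0.24
```

View pics/fin.png

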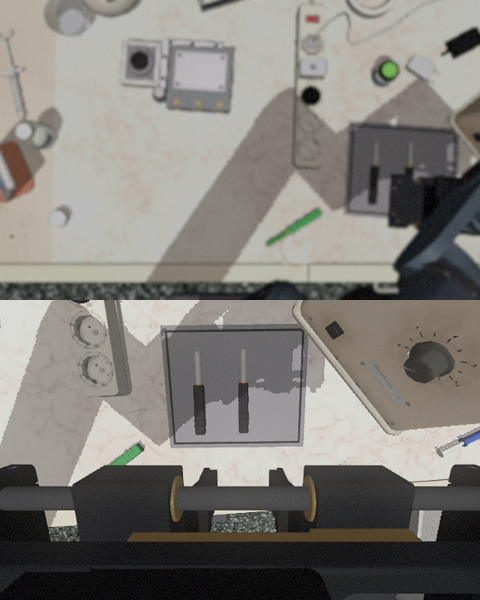

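Both pins lie on the mat at (200,408) and (243,406) in the lower half of the picture. The block is still docked, the plunger is up and the jars and bottle are where they were. Handing in.

```bash
python3 -c "
from rig import robot
print(robot.hand_in())"
```

```text
the job is handed in; nothing more can be done
None
```

I handed the job in at about 48 s of the 210 s; `hand_in` returned no verdict, but in the last pictures the block is home against both rails, the plunger is back up, both pins are on the mat, and the jars and bottle are where they were.

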